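Pack the pipette service case

TASK

Switch the battery charger off first, by swinging its lever right over, and only then pull every battery pack out of it; press each pack upright and fully home into one of the three battery pockets in the foam of the open case, and press each of the T-, L- and Z-shaped brackets that lie on the bench fully home into the cutout of its own shape, so that its base is flush with the foam. Let everything go, and leave the other things on the bench where they are.

Things in the scene. Friction and masses are not known exactly. Their poses are not given: they have to be found in the camera images.
- tee_c (a point): Orange T-shaped bracket, 90 g: base 16 mm thick of bars 20 mm wide. Main bar 64 mm long along y, centred under the origin; stem 28 mm long from its middle to +x. On the main bar a grip rib 12 mm thick (x), 40 mm long (y), 20 mm high; 36 mm high in all. Origin on the rib's vertical axis, 18 mm above the underside.
- ell_c (a point): Green L-shaped bracket, 90 g: base 16 mm thick of bars 20 mm wide. Main bar 64 mm long along y, centred under the origin; leg 26 mm long to +x at its +y end. On the main bar a grip rib 12 mm thick (x), 40 mm long (y), 20 mm high; 36 mm high in all. Origin on the rib's vertical axis, 18 mm above the underside.
- zed_c (a point): Yellow Z-shaped bracket, 90 g: base 16 mm thick of bars 20 mm wide. Main bar 64 mm long along y, centred under the origin; legs 18 mm long to +x at its +y end and to -x at its -y end (same after half a turn). On the main bar a grip rib 12 mm thick (x), 40 mm long (y), 20 mm high; 36 mm high in all. Origin on the rib's vertical axis, 18 mm above the underside.
- pocket_tee (a point): T-shaped cutout (orange floor) in the foam of the open case, 16 mm deep, 2 mm wider on each side than the bracket (3 mm at the main bar's ends, where sprung foam lips stand out 4 mm): push down with 4 to 10 N. Point on its floor; axes as the seated bracket's, whose origin lies 18 mm above it. Foam top 20 mm, case rim 21 mm above the bench.
- pocket_ell (a point): L-shaped cutout (green floor) in the same foam, for the green bracket; otherwise as the T-shaped one.
- pocket_zed (a point): Z-shaped cutout (yellow floor) in the same foam, for the yellow bracket; otherwise as the T-shaped one.
- pocket_pack1 (a point): First battery pocket in the foam (all three alike, any pack in any pocket): 52 mm (y) x 34 mm, 16 mm deep, with sprung foam lips at both ends of its length that take 4 to 10 N to push past. Point: centre of its floor, z up; a seated pack's origin lies 18 mm above it.
- pocket_pack2 (a point): Second battery pocket in the foam (all three alike, any pack in any pocket): 52 mm (y) x 34 mm, 16 mm deep, with sprung foam lips at both ends of its length that take 4 to 10 N to push past. Point: centre of its floor, z up; a seated pack's origin lies 18 mm above it.
- pocket_pack3 (a point): Third battery pocket in the foam (all three alike, any pack in any pocket): 52 mm (y) x 34 mm, 16 mm deep, with sprung foam lips at both ends of its length that take 4 to 10 N to push past. Point: centre of its floor, z up; a seated pack's origin lies 18 mm above it.
- pack1_c (a point): First battery pack. White block with a blue band, 36 mm high, 46 mm long (y), 27 mm thick (x), on a grey foot 5 mm high, 30 mm thick; 80 g. Origin at its centre, 18 mm above its underside. It starts in a charger socket 16 mm deep (20 mm stands out); a sprung detent slide holds its foot; it comes straight up at 7 to 15 N. The packs are alike.
- pack2_c (a point): Second battery pack. White block with a blue band, 36 mm high, 46 mm long (y), 27 mm thick (x), on a grey foot 5 mm high, 30 mm thick; 80 g. Origin at its centre, 18 mm above its underside. It starts in a charger socket 16 mm deep (20 mm stands out); a sprung detent slide holds its foot; it comes straight up at 7 to 15 N. The packs are alike.
- pack3_c (a point): Third battery pack. White block with a blue band, 36 mm high, 46 mm long (y), 27 mm thick (x), on a grey foot 5 mm high, 30 mm thick; 80 g. Origin at its centre, 18 mm above its underside. It starts in a charger socket 16 mm deep (20 mm stands out); a sprung detent slide holds its foot; it comes straight up at 7 to 15 N. The packs are alike.
- switch (a joint): Charger's power switch, a toggle lever at the end of the charger: 0 to 0.15 = on (as it starts), 1.0 = off (end of its travel). It swings over the charger's +x side and stays where it is left; about 1 N at the knob moves it.
- switch_tip (a point): Centre of the red ball, 26 mm across, at the end of the switch lever. The lever turns about a level axis along the charger's y, 60 mm from this point and 22 mm above the bench; at 0 it leans 0.5 rad towards the charger's -x, at 1.0 it leans 0.5 rad towards +x.
- charger: Beige battery charger, fixed to the bench: block 82 x 184 mm, 22 mm high, with three sockets at y = -58, 0 and 58 mm (packs stand in them with their axes along the charger's) and the switch at y = 117 mm. Origin on the bench under the middle socket; x towards its back (side with the red detents), y along the row, towards the switch.
- reagent: Bystander: small bottle, 48 mm across, 90 mm high. Origin: centre of its underside.
- marker: Bystander: marker pen lying along its x, 135 mm long, 14 mm thick. Origin underneath its middle.
- beaker: Bystander: glass beaker, 60 mm across, 70 mm high. Origin: centre of its underside.
- tipbox: Bystander: blue tip box 85 x 120 mm, 57 mm high. Origin: centre of its underside.
- driver: Bystander: screwdriver 160 mm long, lying along its x. Origin underneath its middle.
There are look-alikes about, which are no part of the job. Leave any black or brown look-alike of the part that bears pack2_c alone.

How it is judged:
On the way:
1. the charger is switched off (lever at 0.8 or more) (value of joint switch above 0.8 rad), for 0.2 s.
At the end, for the whole second after the job is handed in: The switch is off (0.8 or more); every pack present stands in a battery pocket and every bracket present lies in the cutout of its own shape: within 6 mm sideways, within 2.5 mm of fully down, turned within 0.12 rad and level within 0.09 rad (value of joint switch above 0.8 rad and horizontal distance between tee_c and pocket_tee below 0.006 m and z of tee_c in the frame of pocket_tee between 0.0155 and 0.0205 m and angle between the x axis of tee_c and the x axis of pocket_tee, either way round below 0.12 rad and angle between each of tee_c, zed_c, ell_c's own z axis and vertical below 0.09 rad and horizontal distance between zed_c and pocket_zed below 0.006 m and z of zed_c in the frame of pocket_zed between 0.0155 and 0.0205 m and angle between the x axis of zed_c and the x axis of pocket_zed, either way round below 0.12 rad and horizontal distance between ell_c and pocket_ell below 0.006 m and z of ell_c in the frame of pocket_ell between 0.0155 and 0.0205 m and angle between the x axis of ell_c and the x axis of pocket_ell, either way round below 0.12 rad and ((horizontal distance between pack1_c and pocket_pack1 below 0.006 m and z of pack1_c in the frame of pocket_pack1 between 0.0155 and 0.0205 m and angle between the x axis of pack1_c and the x axis of pocket_pack1, either way round below 0.12 rad and angle between pack1_c's own z axis and vertical below 0.09 rad) or (horizontal distance between pack1_c and pocket_pack2 below 0.006 m and z of pack1_c in the frame of pocket_pack2 between 0.0155 and 0.0205 m and angle between the x axis of pack1_c and the x axis of pocket_pack2, either way round below 0.12 rad and angle between pack1_c's own z axis and vertical below 0.09 rad) or (horizontal distance between pack1_c and pocket_pack3 below 0.006 m and z of pack1_c in the frame of pocket_pack3 between 0.0155 and 0.0205 m and angle between the x axis of pack1_c and the x axis of pocket_pack3, either way round below 0.12 rad and angle between pack1_c's own z axis and vertical below 0.09 rad)) and ((horizontal distance between pack2_c and pocket_pack1 below 0.006 m and z of pack2_c in the frame of pocket_pack1 between 0.0155 and 0.0205 m and angle between the x axis of pack2_c and the x axis of pocket_pack1, either way round below 0.12 rad and angle between pack2_c's own z axis and vertical below 0.09 rad) or (horizontal distance between pack2_c and pocket_pack2 below 0.006 m and z of pack2_c in the frame of pocket_pack2 between 0.0155 and 0.0205 m and angle between the x axis of pack2_c and the x axis of pocket_pack2, either way round below 0.12 rad and angle between pack2_c's own z axis and vertical below 0.09 rad) or (horizontal distance between pack2_c and pocket_pack3 below 0.006 m and z of pack2_c in the frame of pocket_pack3 between 0.0155 and 0.0205 m and angle between the x axis of pack2_c and the x axis of pocket_pack3, either way round below 0.12 rad and angle between pack2_c's own z axis and vertical below 0.09 rad)) and ((horizontal distance between pack3_c and pocket_pack1 below 0.006 m and z of pack3_c in the frame of pocket_pack1 between 0.0155 and 0.0205 m and angle between the x axis of pack3_c and the x axis of pocket_pack1, either way round below 0.12 rad and angle between pack3_c's own z axis and vertical below 0.09 rad) or (horizontal distance between pack3_c and pocket_pack2 below 0.006 m and z of pack3_c in the frame of pocket_pack2 between 0.0155 and 0.0205 m and angle between the x axis of pack3_c and the x axis of pocket_pack2, either way round below 0.12 rad and angle between pack3_c's own z axis and vertical below 0.09 rad) or (horizontal distance between pack3_c and pocket_pack3 below 0.006 m and z of pack3_c in the frame of pocket_pack3 between 0.0155 and 0.0205 m and angle between the x axis of pack3_c and the x axis of pocket_pack3, either way round below 0.12 rad and angle between pack3_c's own z axis and vertical below 0.09 rad))); the robot touches nothing.
It fails at once if a battery pack is pulled (moved over 15 mm) while the charger is still on (value of joint switch below 0.5 rad and distance of any of pack1_c, pack2_c, pack3_c from where it was at the start of the episode above 0.015 m).
It fails at once if a bystander (bottle, marker, beaker, tip box, screwdriver) is moved over 40 mm or the bottle or beaker tipped over (distance of any of reagent, marker, beaker, tipbox, driver from where it was at the start of the episode above 0.04 m or angle between any of reagent, beaker's own z axis and vertical above 0.8 rad).
Of pack1, pack2, pack3, tee, zed, ell only 5 to 6 are there at a start; the rules pass over those that are not, and their reading is None.
At some moment in a run one of tee, zed, ell may be knocked a few centimetres aside while the robot is not near it.
Once in a run the grip may slacken for a moment while it holds something.
It also fails if it takes over 208 s, if anything falls off the work surface, if the arm or the gripper's body presses on something with over 40 N, if the wrist force passes 120 N, or if a joint passes its speed limit or range.

ROBOT

A 7-joint arm with a two-finger parallel gripper is mounted at the origin on the work surface. World frame = base frame: x ahead of the robot, y to its left, z up, the work surface at z = 0. Lengths are in m, angles in rad, forces in N, time in s.
With the tool pointing down it reaches from about 0.4 to 0.85 m from the base axis. Payload 4.5 kg.
Tool frame: the origin (TCP) lies between the finger pads; the fingertips stand 11 mm ahead of it and the grasp point (between the pads) lies 8 mm behind it (r.tip_reach is the distance from the TCP to the fingertips, in m); x points along the fingers, y is the direction in which the jaws open and shut, and the axes are right-handed (so a half turn about x gives the same grasp; the last joint's range is limited). The gripper opens to 88 mm and grips with 3 to 60 N. Pads are 18 mm wide; open, the fingers measure 123 mm over their backs; the gripper's body (75 mm by 187 mm) begins 45 mm behind the grasp point.
Start: joints at [1.199, 0.689, -0.195, 1.565, 0.157, 0.902, -0.215], TCP at [0.247, -0.574, 0.25] pointing down, gripper open.
Joint ranges: [-3.01, 3.01], [-0.46, 2.08], [-1.47, 1.51], [0.13, 2.56], [-1, 4.14], [0.04, 2.09], [-2.66, 2.66]. Speed limits (rad/s): [2.57, 2.57, 3.14, 3.14, 3.14, 3.14, 3.14].

INTERFACE

Orientations are given as a unit quaternion [x, y, z, w].
In Python, from plant import r gives the robot as it stands.
- The arm moves only by the tool drive_tool, never from a script. Its argument "deltas" is a list of rows, each a list of 3 entries, a list of its own where there are three numbers: the turn, a rotation vector about the tool's x, y, z in degrees, then the shift along the tool's x, y, z in cm, then the finger opening in cm, from 0 to 8.81. A call has 1 to 12 rows; each row shifts and turns the commanded pose from where the row before left it, along the tool's axes as they then stand; what a row does not reach is not made up. A row lasts 1/12 s, in which the tool goes at most 41.7 mm and 7.16 degrees, less where a joint would pass 70% of its speed; a pose out of reach is approached as far as the arm can. A call is refused whole if a number of a shift passes 4.17 or a number of a turn 7.16, either way. A call with a gripper value outside its range is refused whole. The fingers move at their own pace and stop on an object; "force" is the grip in N (left out, the last holds). Time passes only in rows, so rows that do not move let the fingers close. It gives the time, the measured TCP pose, the force and the opening at its end, in the units of the state.
- r.get_state(): the state, without advancing time (a new reading comes with each control period).
- r.snapshot(name): name is "scene" or "top" or "wrist"; returns a dict with "color" (400x640x3 uint8, red, green, blue), "fov_y" (degrees; the focal length in pixels is half the picture's height over the tangent of half this angle, whatever the lens; pixels are square), "cx", "cy" (the principal point, pixels), "extrinsics" (4x4, takes a point from world to camera coordinates); the wrist camera has in their place "tool_from_camera" (4x4, takes a point from camera to tool coordinates, whose origin is the TCP and whose axes are the tool frame's). Camera axes: x right, y up, looking along -z (the intrinsics and any distortion apply to the point x, -y, -z); pixel columns grow to the right and rows downward; lengths in m; the calibration is good to about 2 mm. A picture is of the moment at which its call begins: read the wrist's pose just before it. There is no depth.
- r.finish_job(): hands the job in, once; it reports no verdict.
The state is a dict: "clock": time; "q": joint angles; "qd": joint speeds; "joint_torque": joint torques, N m; "tool_pos": TCP position; "eef_rot": TCP orientation; "contact_force": force on the tool from outside, world axes, zero at the start; "moment": the same for the moment, N m; "opening": opening from 0.0 (shut) to 1.0 (fully open).
Only numpy, scipy, OpenCV 4.12 (cv2) and the standard library are available. Lean on these libraries where they do the work, as an engineer would, in place of code of your own. Each camera call takes 0.05 s, during which the arm holds its last target. There are 200 camera calls.

## Working session

There is one attempt and no reset: what is moved stays moved. The work goes in short steps, Python scripts to look and compute and a tool call to move; the robot and the scene stay as the last step left them, time stands still between calls to the robot, and variables do not carry over. Pictures are saved under pics/ and viewed, about 12 in all and at most 16, crops included, and the job is handed in when it is done.

Besides the shell and the picture viewer there is one more tool, called after "Call:" by a JSON object that holds its "op" and its "data", one argument or row to a line. drive_tool: Moves the arm, as the interface text tells. Its arguments: {"type":"object","properties":{"deltas":{"type":"array","items":{"type":"array"}},"force":{"type":"number"}},"required":["deltas"]}

```bash
ls; mkdir -p pics
python3 - <<'E'
from plant import r
import cv2
print(r.get_state())
for n in("scene","top"):
    s=r.snapshot(n); cv2.imwrite(f"pics/{n}0.png",cv2.resize(s["color"][:,:,::-1],(800,500),interpolation=cv2.INTER_CUBIC))
    print({k:v for k,v in s.items() if k!="color"})
s=r.snapshot("wrist");print({k:v for k,v in s.items() if k!="color"})
E
```

```text
pics
{'clock': 0.0, 'q': array([ 1.19876586,  0.68998994, -0.19449497,  1.56633059,  0.15734821,
        0.90245268, -0.21510061]), 'qd': array([ 4.90579660e-04,  5.77703747e-04, -1.07378364e-05,  1.12723999e-04,
        1.18930237e-03, -2.13276112e-04,  4.10508665e-04]), 'joint_torque': array([ 2.65002818e-04, -5.27549100e+01, -1.26667354e+00, -1.53425092e+01,
       -5.26529015e-02,  6.62080856e-03,  1.91033205e-04]), 'tool_pos': array([ 0.2464438 , -0.57371778,  0.24890938]), 'eef_rot': array([-0.69240603, -0.14313712,  0.69277803, -0.14193044]), 'contact_force': array([-0.44201513,  0.35914863,  0.64603309]), 'moment': array([ 0.01767664, -0.01481347,  0.00806819]), 'opening': 0.9978290923713297}
{'fov_y': 54.33551584725006, 'cx': 315.91926468538077, 'cy': 191.49826674442144, 'extrinsics': array([[-0.29322885,  0.95601799,  0.00681491,  0.13066425],
       [-0.62853834, -0.19814604,  0.75211549,  0.29966964],
       [ 0.72038629,  0.21625853,  0.65899609, -1.50806576],
       [ 0.        ,  0.        ,  0.        ,  1.        ]])}
{'fov_y': 50.05357010425489, 'cx': 319.03350650516603, 'cy': 201.25492373599045, 'extrinsics': array([[-0.00815874, -0.99992636,  0.00898399, -0.00282209],
       [ 0.98172403, -0.00630129,  0.19020571, -0.55054662],
       [-0.1901351 ,  0.01037164,  0.98170315, -1.04546117],
       [ 0.        ,  0.        ,  0.        ,  1.        ]])}
{'fov_y': 70.3901313987301, 'cx': 319.8418025241314, 'cy': 201.1406689096351, 'tool_from_camera': array([[ 7.79510193e-04,  2.94516076e-01, -9.55646207e-01,
        -1.34791526e-01],
       [ 9.99999581e-01, -6.87743457e-04,  6.03736360e-04,
         1.03792873e-03],
       [-4.79429362e-04, -9.55646278e-01, -2.94516489e-01,
        -7.65556772e-02],
       [ 0.00000000e+00,  0.00000000e+00,  0.00000000e+00,
         1.00000000e+00]])}
```

View pics/top0.png

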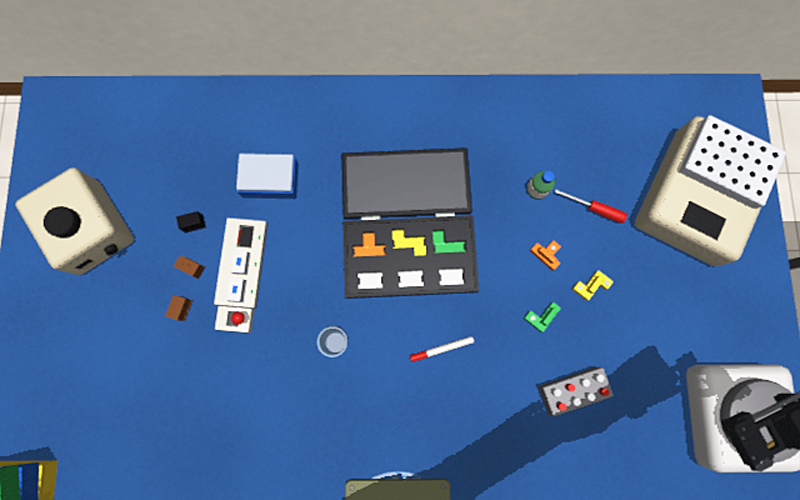

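View pics/scene0.png

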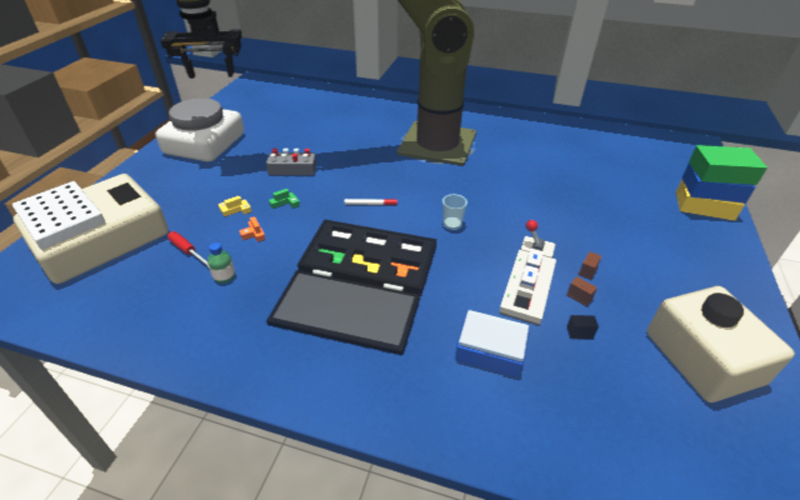

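The scene has two packs (charger, about (240,262) and (236,290) in the 800-px top view) and an empty socket. Black and brown blocks lie at (190,221), (188,267) and (178,308) and stay out of it. The brackets are at (546,254), (593,285) and (543,317). I'll enlarge the picture next.

```bash
cat > h.py <<'E'
import numpy as np, cv2
from scipy.spatial.transform import Rotation as R
from plant import r
def snap(n):
    st=r.get_state(); s=r.snapshot(n)
    f=200/np.tan(np.radians(s["fov_y"]/2))
    if n=="wrist":
        T=np.eye(4); T[:3,:3]=R.from_quat(st["eef_rot"]).as_matrix(); T[:3,3]=st["tool_pos"]
        C=T@s["tool_from_camera"]
    else: C=np.linalg.inv(s["extrinsics"])
    return dict(img=s["color"][:,:,::-1].copy(),f=f,cx=s["cx"],cy=s["cy"],C=C)
def w(c,u,v,z):
    d=c["C"][:3,:3]@np.array([(u-c["cx"])/c["f"],-(v-c["cy"])/c["f"],-1]); o=c["C"][:3,3]
    return (o+d*(z-o[2])/d[2]).round(4)
def px(c,p):
    q=np.linalg.inv(c["C"])@np.append(p,1); return (c["cx"]-c["f"]*q[0]/q[2], c["cy"]+c["f"]*q[1]/q[2])
def crop(c,u0,v0,u1,v1,k,name): cv2.imwrite("pics/"+name+".png",cv2.resize(c["img"][v0:v1,u0:u1],None,fx=k,fy=k,interpolation=cv2.INTER_CUBIC))
E
python3 - <<'E'
from h import *
c=snap("top")
a=cv2.resize(c["img"][165:275,130:230],None,fx=5,fy=5,interpolation=cv2.INTER_CUBIC)
b=cv2.resize(c["img"][165:275,410:510],None,fx=3,fy=5,interpolation=cv2.INTER_CUBIC)
cv2.imwrite("pics/tc.png",np.hstack([a,b]))
import pickle;pickle.dump(c,open("top.pkl","wb"))
for n,p in [("base",(0,0,0)),]: print(px(c,p))
k=.8
for n,u,v,z in [("tee",546,254,.016),("zed",593,285,.016),("ell",543,317,.016),("tip",237,318,.075),("chg tl",228,219,.022),("chg tr",267,222,.022),("ptee",368,247,.004),("pzed",409,243,.004),("pell",448,242,.004),("pk",370,280,.004),("pk",410,279,.004),("pk",451,276,.004),("beaker",332,342,0),("reag",540,188,0),("mark",442,350,0)]:
    print(n,w(c,u*k,v*k,z))
E
```

```text
(np.float64(317.87715347233893), np.float64(426.84177617714147))
tee [ 0.5504 -0.32    0.016 ]
zed [ 0.4834 -0.415   0.016 ]
ell [ 0.4173 -0.3056  0.016 ]
tip [0.4159 0.311  0.075 ]
chg tl [0.6294 0.3558 0.022 ]
chg tr [0.6224 0.2727 0.022 ]
ptee [0.5704 0.0587 0.004 ]
pzed [ 0.5786 -0.0295  0.004 ]
pell [ 0.5803 -0.1135  0.004 ]
pk [0.4989 0.0542 0.004 ]
pk [ 0.5005 -0.0307  0.004 ]
pk [ 0.5063 -0.118   0.004 ]
beaker [0.3699 0.1332 0.    ]
reag [ 0.7017 -0.3203  0.    ]
mark [ 0.3517 -0.0955  0.    ]
```

View pics/tc.png

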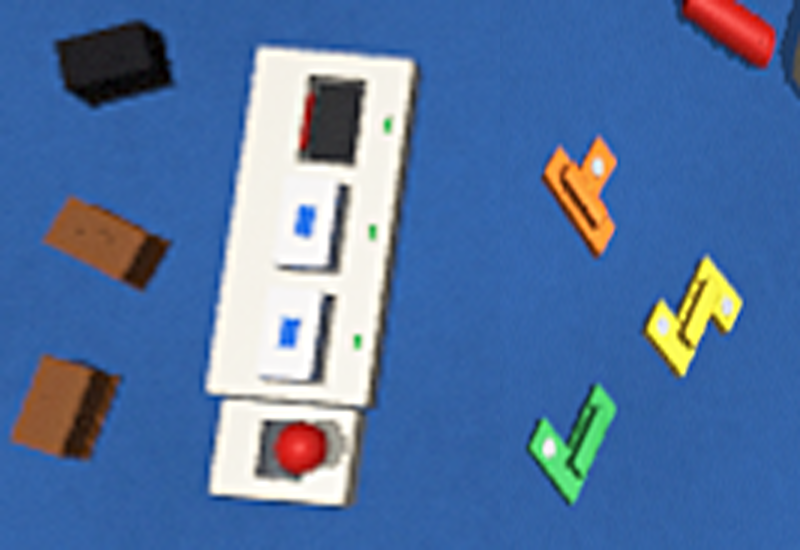

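```bash
cat >> h.py <<'E'
def go(x,y,z,yaw=None):
    """print shift in tool axes (cm, present axes) and turn about tool x (deg) to bring jaw axis (tool y) to world yaw deg mod 180"""
    st=r.get_state(); M=R.from_quat(st["eef_rot"]).as_matrix(); p=st["tool_pos"]
    d=M.T@(np.array([x,y,z])-p)*100
    cur=np.degrees(np.arctan2(M[1,1],M[0,1])); t=None
    if yaw is not None: t=-((yaw-cur+90)%180-90)   # tool x is down: +turn lowers yaw
    print("pos",p.round(4),"jaw yaw %.1f"%cur,"tilt",np.degrees(np.arccos(-M[2,0])).round(2),"shift cm",d.round(2),"turn x deg",None if t is None else round(t,1),"q7 %.2f"%st["q"][6],"t",round(st["clock"],1),"F",st["contact_force"].round(1),"op",round(st["opening"]*8.81,2))
E
python3 - <<'E'
from h import *
import pickle
c=pickle.load(open("top.pkl","rb"))
P=[w(c,130+u/5,165+v/5,.022) for u,v in((258,45),(415,60),(372,407),(207,393))]
print(P); P=np.array(P); ctr=P.mean(0); yd=(P[2]+P[3]-P[0]-P[1]); print("center",ctr,"len",np.linalg.norm(yd)/2,"wid",np.linalg.norm(P[0]-P[1]),"y dir deg",np.degrees(np.arctan2(yd[1],yd[0])))
for u,v in((310,222),(292,335)): print("pack",w(c,130+u/5,165+v/5,.042))
print("ball",w(c,130+300/5,165+447/5,.075))
M=R.from_quat(r.get_state()["eef_rot"]).as_matrix();print(M.round(2))
go(ctr[0],ctr[1],.25,90)
E
```

```text
[array([0.6327, 0.3581, 0.022 ]), array([0.624 , 0.2744, 0.022 ]), array([0.4398, 0.2894, 0.022 ]), array([0.4477, 0.3746, 0.022 ])]
center [0.53605  0.324125 0.022   ] len 0.18527067361026142 wid 0.0841509358236734 y dir deg 175.12335662703765
pack [0.5334 0.3201 0.042 ]
pack [0.475  0.3265 0.042 ]
ball [0.4159 0.3101 0.075 ]
[[-0.    0.39 -0.92]
 [ 0.   -0.92 -0.39]
 [-1.   -0.    0.  ]]
pos [ 0.2465 -0.5739  0.2492] jaw yaw -66.7 tilt 0.06 shift cm [-1.000e-02 -7.108e+01 -6.206e+01] turn x deg 23.3 q7 -0.22 t 0.2 F [-1.2  0.3 -0.1] op 8.8
```

Call:
{"op": "drive_tool", "data": {
  "deltas": [
    [[5.9, 0, 0], [0, 0, 0], 0],
    [[5.9, 0, 0], [0, 0, 0], 0],
    [[5.8, 0, 0], [0, 0, 0], 0],
    [[5.8, 0, 0], [0, 0, 0], 0],
    [[0, 0, 0], [0, 0, -3.5], 0],
    [[0, 0, 0], [0, 0, -3.5], 0],
    [[0, 0, 0], [0, 0, -3.5], 0],
    [[0, 0, 0], [0, 0, -3.5], 0],
    [[0, 0, 0], [0, -3, -3], 0],
    [[0, 0, 0], [0, -3, -3], 0],
    [[0, 0, 0], [0, -4, -1], 0],
    [[0, 0, 0], [0, -4, -1], 0]
  ]
}}

```text
clock: 1.2
tool_pos: [0.4677, -0.4337, 0.249]
eef_rot: [0.707, -0.0, -0.707, -0.001]
contact_force: [0.4, 0.5, -0.8]
opening: 0.117
```

Call:
{"op": "drive_tool", "data": {
  "deltas": [
    [[0, 0, 0], [0, -4, 0], 0],
    [[0, 0, 0], [0, -4, 0], 0],
    [[0, 0, 0], [0, -4, 0], 0],
    [[0, 0, 0], [0, -4, 0], 0],
    [[0, 0, 0], [0, -4, 0], 0],
    [[0, 0, 0], [0, -4, 0], 0],
    [[0, 0, 0], [0, -4, 0], 0],
    [[0, 0, 0], [0, -4, 0], 0],
    [[0, 0, 0], [0, -4, 0], 0],
    [[0, 0, 0], [0, -4, 0], 0],
    [[0, 0, 0], [0, -4, 0], 0],
    [[0, 0, 0], [0, -4, 0], 0]
  ]
}}

```text
clock: 2.2
tool_pos: [0.4669, 0.046, 0.2498]
eef_rot: [0.707, -0.001, -0.707, -0.001]
contact_force: [0.5, 0.4, -0.2]
opening: 0.001
```

Run:
```python
from h import *
go(.49,.22,.25,85.1)
```

```text
pos [0.4669 0.046  0.2498] jaw yaw -90.1 tilt 0.01 shift cm [ -0.02 -17.4   -2.26] turn x deg 4.8 q7 -1.77 t 2.2 F [ 0.5  0.4 -0.2] op 0.01
```

Run:
```python
from h import *
import pickle
c=snap("wrist"); pickle.dump(c,open("w1.pkl","wb"))
cv2.imwrite("pics/w1.png",cv2.resize(c["img"],(800,500),interpolation=cv2.INTER_CUBIC))
```

```text
(no output)
```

View pics/w1.png

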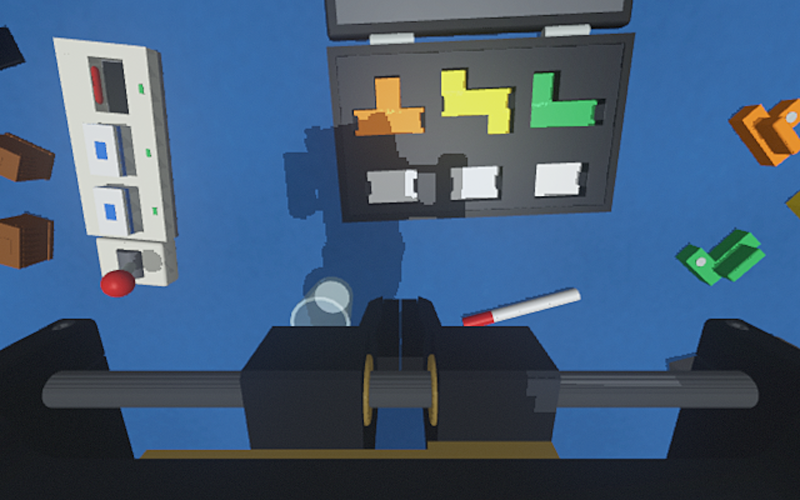

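The wrist view shows the case, with pocket floors at T (388,108), Z (478,100), L (560,105) and packs at (393,186), (476,182), (560,180). The charger packs are at (108,150) and (110,210), and the ball at (118,283). I'll enlarge the case next.

Run:
```python
from h import *
import pickle
c=pickle.load(open("w1.pkl","rb"))
im=c["img"][20:180,260:510]
im=np.clip(((im/255.)**.6)*255,0,255).astype(np.uint8)
c["img"]=im; crop(c,0,0,250,160,3.2,"case")
```

```text
(no output)
```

View pics/case.png

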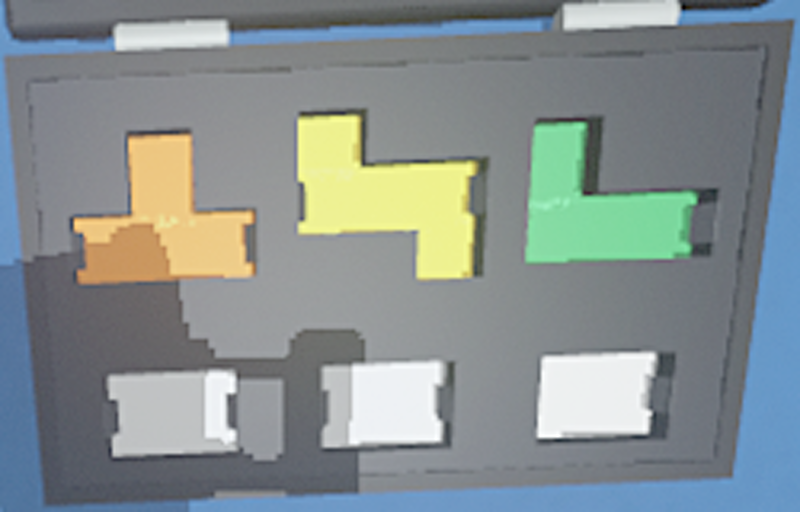

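Run:
```python
from h import *
import pickle
c=pickle.load(open("w1.pkl","rb"))
F=lambda u,v,z=.02:w(c,260+u/3.2,20+v/3.2,z)
print("nadir",px(c,np.append(c["C"][:2,3],0)),c["C"][:3,3])
Q={"T bar":[(75,215),(255,209),(252,276),(80,284)],"T stem top":[(127,133),(191,130)],
"Z ends":[(298,112),(482,279)],"Z bar":[(299,170),(487,158),(483,225),(301,235)],
"L bar":[(531,195),(717,188),(711,256),(527,262)],"L leg top":[(535,121),(604,117)],
"p1":[(107,374),(237,368),(238,452),(112,458)],"p2":[(321,366),(454,360),(451,445),(327,450)],"p3":[(539,355),(674,351),(667,437),(538,440)],
"rim":[(6,57),(793,21),(733,475),(46,503)]}
for n,p in Q.items():
    A=np.array([F(*q,.021 if n=="rim" else .02) for q in p])[:,:2]
    s=n+" ctr %s"%A.mean(0).round(4)
    if len(A)==4:
        l=(A[0]+A[3]-A[1]-A[2])/2; h=(A[0]+A[1]-A[2]-A[3])/2
        s+=" len %.1f hgt %.1f  ydir %.1f xdir %.1f"%(np.linalg.norm(l)*1e3,np.linalg.norm(h)*1e3,np.degrees(np.arctan2(l[1],l[0])),np.degrees(np.arctan2(h[1],h[0])))
    else: s+=str(A.tolist())
    print(s)
k=.8
print("ball",w(c,118*k,283*k,.075))
for p in [[(85,126),(128,122),(133,173),(90,178)],[(88,188),(132,184),(137,232),(93,236)]]:
    print("pack top",np.array([w(c,u*k,v*k,.042) for u,v in p]).mean(0))
print("chg", [w(c,u*k,v*k,.022) for u,v in [(54,38),(147,51),(163,242),(89,236)]])
go(0,0,0)
```

```text
nadir (np.float64(320.11760520347036), np.float64(113.68926068458916)) [0.54384723 0.04496138 0.38459354]
T bar ctr [0.5632 0.0551] len 66.5 hgt 24.2  ydir 92.0 xdir 0.2
T stem top ctr [0.6025 0.057 ][[0.6021, 0.0687], [0.603, 0.0454]]
Z ends ctr [ 0.58   -0.0295][[0.6089, 0.0065], [0.5512, -0.0655]]
Z bar ctr [ 0.5801 -0.0295] len 68.6 hgt 22.7  ydir 93.0 xdir 2.6
L bar ctr [ 0.5701 -0.116 ] len 69.1 hgt 23.7  ydir 91.8 xdir 3.3
L leg top ctr [ 0.6063 -0.0922][[0.6057, -0.0797], [0.607, -0.1047]]
p1 ctr [0.5006 0.0526] len 51.0 hgt 33.1  ydir 92.5 xdir 1.6
p2 ctr [ 0.5034 -0.0327] len 50.9 hgt 33.2  ydir 92.4 xdir 4.6
p3 ctr [ 0.507 -0.118] len 52.0 hgt 33.5  ydir 91.4 xdir 4.8
rim ctr [ 0.551  -0.0311] len 278.5 hgt 161.9  ydir 92.2 xdir 2.3
ball [0.4178 0.3106 0.075 ]
pack top [0.53715 0.3158  0.042  ]
pack top [0.480575 0.3262   0.042   ]
chg [array([0.6344, 0.3576, 0.022 ]), array([0.6237, 0.2757, 0.022 ]), array([0.443 , 0.2971, 0.022 ]), array([0.4497, 0.3741, 0.022 ])]
pos [0.4671 0.0569 0.2498] jaw yaw -89.3 tilt 0.41 shift cm [24.89  5.31 46.8 ] turn x deg None q7 -1.77 t 2.2 F [-0.1  5.9  0.8] op 0.08
```

Call:
{"op": "drive_tool", "data": {
  "deltas": [
    [[0, 0, 0], [0, -4, 1], 0],
    [[0, 0, 0], [0, -4, 1], 0],
    [[0, 0, 0], [0, -4, 1], 0],
    [[0, 0, 0], [0, -4, 1], 0],
    [[0, 0, 0], [0, -3, 1], 0],
    [[0, 0, 0], [0, 0, 0], 0],
    [[0, 0, 0], [0, 0, 0], 0]
  ]
}}

```text
clock: 2.83
tool_pos: [0.417, 0.2361, 0.2495]
eef_rot: [-0.707, -0.001, 0.707, -0.001]
contact_force: [0.4, -0.8, -0.7]
opening: 0.008
```

Run:
```python
from h import *
go(.4165,.255,.078,-90)
```

```text
pos [0.417  0.2361 0.2495] jaw yaw -89.9 tilt 0.03 shift cm [17.16 -1.89  0.04] turn x deg 0.1 q7 -2.15 t 2.8 F [ 0.4 -0.8 -0.7] op 0.07
```

Call:
{"op": "drive_tool", "data": {
  "deltas": [
    [[0, 0, 0], [3.5, -1, 0], 0],
    [[0, 0, 0], [3.5, -0.6, 0], 0],
    [[0, 0, 0], [3.5, 0, 0], 0],
    [[0, 0, 0], [3.5, 0, 0], 0],
    [[0, 0, 0], [2, 0, 0], 0],
    [[0, 0, 0], [1.1, 0, 0], 0],
    [[0, 0, 0], [0, 0, 0], 0]
  ]
}}

```text
clock: 3.42
tool_pos: [0.4175, 0.2472, 0.0765]
eef_rot: [-0.706, 0.003, 0.708, 0.001]
contact_force: [-0.9, 0.8, 0.4]
opening: 0.004
```

Call:
{"op": "drive_tool", "data": {
  "deltas": [
    [[0, 0, 0], [0, -1, 0], 0],
    [[0, 0, 0], [0, -1, 0], 0],
    [[0, 0, 0], [0, -1, 0], 0],
    [[0, 0, 0], [0, -1, 0], 0],
    [[0, 0, 0], [0, -1, 0], 0],
    [[0, 0, 0], [0, -1, 0], 0],
    [[0, 0, 0], [0, -1, 0], 0],
    [[0, 0, 0], [0, -0.5, 0], 0],
    [[0, 0, 0], [0, 0, 0], 0]
  ]
}}

```text
clock: 4.17
tool_pos: [0.4178, 0.3277, 0.0787]
eef_rot: [0.707, 0.001, -0.707, -0.001]
contact_force: [-0.5, 0.5, 0.3]
opening: 0.004
```

Call:
{"op": "drive_tool", "data": {
  "deltas": [
    [[0, 0, 0], [0, -0.4, 0], 0],
    [[0, 0, 0], [0, -0.3, 0], 0],
    [[0, 0, 0], [0, 0, 0], 0],
    [[0, 0, 0], [0, 0, 0], 0]
  ]
}}

```text
clock: 4.5
tool_pos: [0.4179, 0.3323, 0.0786]
eef_rot: [-0.707, 0.001, 0.707, 0.001]
contact_force: [0.1, 0.2, 0.3]
opening: 0.009
```

Call:
{"op": "drive_tool", "data": {
  "deltas": [
    [[0, 0, 0], [0, -0.3, 0], 0],
    [[0, 0, 0], [0, 0, 0], 0],
    [[0, 0, 0], [0, 0, 0], 0]
  ]
}}

```text
clock: 4.75
tool_pos: [0.4181, 0.3352, 0.0787]
eef_rot: [0.707, -0.001, -0.707, -0.001]
contact_force: [-0.4, -0.3, -0.4]
opening: 0.003
```

Call:
{"op": "drive_tool", "data": {
  "deltas": [
    [[0, 0, 0], [0, -0.3, 0], 0],
    [[0, 0, 0], [0, -0.3, 0], 0],
    [[0, 0, 0], [0, 0, 0], 0],
    [[0, 0, 0], [0, 0, 0], 0]
  ]
}}

```text
clock: 5.08
tool_pos: [0.418, 0.337, 0.0785]
eef_rot: [-0.706, 0.004, 0.708, -0.0]
contact_force: [0.4, -7.8, 3.1]
opening: 0.004
```

Run:
```python
from h import *
go(.4165,.255,.078,-90)
c=snap("top"); crop(c,130,165,230,275,5,"sw")
```

```text
pos [0.418  0.337  0.0785] jaw yaw -90.3 tilt 0.39 shift cm [0.11 8.2  0.1 ] turn x deg -0.3 q7 -2.26 t 5.1 F [ 0.4 -7.8  3.1] op 0.03
```

View pics/sw.png

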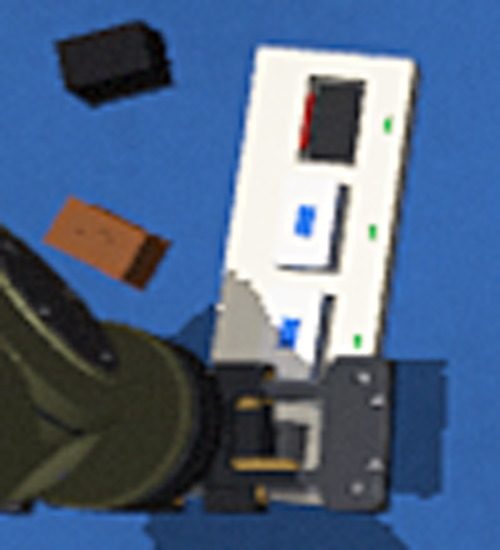

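Call:
{"op": "drive_tool", "data": {
  "deltas": [
    [[0, 0, 0], [0, 2, 0], 0],
    [[0, 0, 0], [-2, 1, 0], 0],
    [[0, 0, 0], [-4, 0, 0], 0],
    [[0, 0, 0], [-4, 0, -2], 4],
    [[0, 0, 0], [-4, 0, -3], 4],
    [[2.5, 0, 0], [-1, 0, -3], 4],
    [[2.4, 0, 0], [0, 0, -2], 5],
    [[0, 0, 0], [0, 0, 0], 5],
    [[0, 0, 0], [0, 0, 0], 5],
    [[0, 0, 0], [0, 0, 0], 5],
    [[0, 0, 0], [0, 0, 0], 5]
  ]
}}

```text
clock: 6.05
tool_pos: [0.5098, 0.3106, 0.2187]
eef_rot: [-0.706, 0.031, 0.707, 0.03]
contact_force: [-0.3, -0.4, 0.6]
opening: 0.562
```

Run:
```python
from h import *
import pickle
go(.5355,.3195,.25,-94.9)
c=snap("wrist"); pickle.dump(c,open("w2.pkl","wb"))
a=cv2.resize(c["img"][0:250,150:550],None,fx=2,fy=2,interpolation=cv2.INTER_CUBIC)
cv2.imwrite("pics/w2.png",a)
go(.5355,.3195,.25,-94.9)
```

```text
pos [0.5098 0.3106 0.2187] jaw yaw -94.9 tilt 0.14 shift cm [-3.14 -1.11 -2.47] turn x deg -0.0 q7 -2.21 t 6.0 F [-0.3 -0.4  0.6] op 4.95
pos [0.51   0.3106 0.2188] jaw yaw -94.9 tilt 0.12 shift cm [-3.13 -1.11 -2.46] turn x deg -0.0 q7 -2.21 t 6.1 F [0.5 0.2 0.1] op 4.95
```

View pics/w2.png

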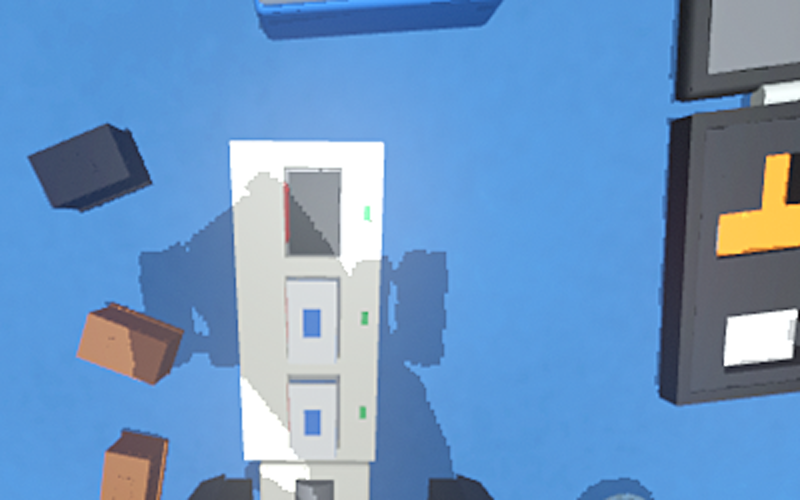

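Both packs are plain: A's top centre is at (313,321) and B's at (313,418), white with a blue mark. The black and brown blocks beside the charger stay.

Run:
```python
from h import *
import pickle
c=pickle.load(open("w2.pkl","rb"))
F=lambda u,v,z:w(c,150+u/2,v/2,z)
for p in [[(288,279),(336,279),(338,364),(291,364)],[(290,381),(337,380),(338,455),(292,456)]]:
    A=np.array([F(u,v,.042) for u,v in p]); print(A.mean(0),"thick %.1f len %.1f"%(np.linalg.norm(A[0]-A[1])*1e3,np.linalg.norm(A[0]-A[3])*1e3))
P=np.array([F(u,v,.022) for u,v in [(230,141),(384,142),(376,461),(244,461)]]);print(P,np.linalg.norm(P[0]-P[1]),np.linalg.norm(P[1]-P[2])); d=P[2]-P[1];print("ctr",P.mean(0),np.degrees(np.arctan2(d[1],d[0])))
d=P[3]-P[0];print(np.degrees(np.arctan2(d[1],d[0])))
go(.5355,.3195,.25,-94.9)
```

```text
[0.537475 0.3221   0.042   ] thick 25.8 len 46.9
[0.4816   0.327075 0.042   ] thick 26.8 len 46.1
[[0.635  0.358  0.022 ]
 [0.6275 0.276  0.022 ]
 [0.4434 0.2925 0.022 ]
 [0.4506 0.3757 0.022 ]] 0.08234227346873534 0.1848379290080907
ctr [0.539125 0.32555  0.022   ] 174.87853785666564
174.517148461833
pos [0.51   0.3106 0.2188] jaw yaw -94.9 tilt 0.12 shift cm [-3.13 -1.11 -2.46] turn x deg -0.0 q7 -2.21 t 6.1 F [0.5 0.2 0.1] op 4.95
```

Call:
{"op": "drive_tool", "data": {
  "deltas": [
    [[0, 0, 0], [0, -1.6, -2.7], 5],
    [[0, 0, 0], [4, 0, 0], 5],
    [[0, 0, 0], [4, 0, 0], 5],
    [[0, 0, 0], [4, 0, 0], 5],
    [[0, 0, 0], [3, 0, 0], 5],
    [[0, 0, 0], [0, 0, 0], 5],
    [[0, 0, 0], [1.6, 0, 0], 5],
    [[0, 0, 0], [1, 0, 0], 5],
    [[0, 0, 0], [0.7, 0, 0], 5],
    [[0, 0, 0], [0, 0, 0], 5],
    [[0, 0, 0], [0, 0, 0], 5]
  ],
  "force": 45
}}

```text
clock: 7.02
tool_pos: [0.5401, 0.324, 0.0372]
eef_rot: [0.707, -0.031, -0.706, -0.031]
contact_force: [-1.0, -0.2, 0.5]
opening: 0.564
```

Call:
{"op": "drive_tool", "data": {
  "deltas": [
    [[0, 0, 0], [0, 0, 0], 1],
    [[0, 0, 0], [0, 0, 0], 1],
    [[0, 0, 0], [0, 0, 0], 1],
    [[0, 0, 0], [0, 0, 0], 1],
    [[0, 0, 0], [0, 0, 0], 1],
    [[0, 0, 0], [0, 0, 0], 1]
  ]
}}

```text
clock: 7.52
tool_pos: [0.5402, 0.3237, 0.0369]
eef_rot: [0.707, -0.031, -0.706, -0.031]
contact_force: [-0.1, -0.9, 4.6]
opening: 0.304
```

Call:
{"op": "drive_tool", "data": {
  "deltas": [
    [[0, 0, 0], [-0.3, 0, 0], 1],
    [[0, 0, 0], [-0.3, 0, 0], 1],
    [[0, 0, 0], [-0.4, 0, 0], 1],
    [[0, 0, 0], [-0.4, 0, 0], 1],
    [[0, 0, 0], [-0.5, 0, 0], 1],
    [[0, 0, 0], [-1, 0, 0], 1],
    [[0, 0, 0], [-2, 0, 0], 1],
    [[0, 0, 0], [-2.5, 0, 0], 1],
    [[0, 0, 0], [-3, 0, 0], 1],
    [[0, 0, 0], [0, 0, 0], 1],
    [[0, 0, 0], [0, 0, 0], 1]
  ]
}}

```text
clock: 8.43
tool_pos: [0.5413, 0.3247, 0.1431]
eef_rot: [0.708, -0.03, -0.705, -0.032]
contact_force: [-0.1, -0.6, -0.8]
opening: 0.302
```

Run:
```python
from h import *
import pickle
go(.507,-.118,.14,2.2)
c=snap("wrist"); pickle.dump(c,open("w3.pkl","wb"))
cv2.imwrite("pics/w3.png",cv2.resize(c["img"],(800,500),interpolation=cv2.INTER_CUBIC))
```

```text
pos [0.5413 0.3247 0.1431] jaw yaw -95.0 tilt 0.32 shift cm [ 0.16 44.4  -0.47] turn x deg 82.8 q7 -2.20 t 8.4 F [-0.1 -0.6 -0.8] op 2.66
```

View pics/w3.png

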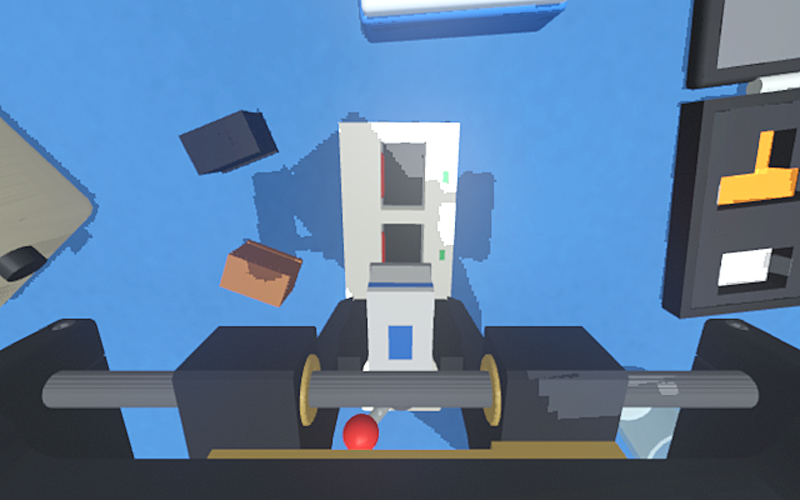

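Run:
```python
from h import *
import pickle
c=pickle.load(open("w3.pkl","rb")); k=.8
T=np.array([.5413,.3247]);a=np.radians(-95.0);ty=np.array([np.cos(a),np.sin(a)]);tz=np.array([-np.sin(-a) if 0 else np.sin(a),-np.cos(a)])
for n,u,v,z in [("topL",367,292,.148),("topR",434,292,.148),("botL",370,263,.112),("botR",431,263,.112),("p1 foam L top",720,249,.02),("p1 L bot",722,285,.02),("p1 R top foam",795,245,.02)]:
    p=w(c,u*k,v*k,z); d=p[:2]-T; print(n,p,"tool y,z mm",(d@ty*1e3).round(1),(d@tz*1e3).round(1))
```

```text
topL [0.5623 0.3353 0.148 ] tool y,z mm -12.4 -20.0
topR [0.56   0.3087 0.148 ] tool y,z mm 14.3 -20.0
botL [0.5624 0.3371 0.112 ] tool y,z mm -14.2 -19.9
botR [0.5598 0.307  0.112 ] tool y,z mm 16.0 -20.0
p1 foam L top [0.5203 0.0832 0.02  ] tool y,z mm 242.4 -0.1
p1 L bot [0.4903 0.0765 0.02  ] tool y,z mm 251.7 29.2
p1 R top foam [0.5186 0.0276 0.02  ] tool y,z mm 297.9 -3.3
```

Call:
{"op": "drive_tool", "data": {
  "deltas": [
    [[0, 0, 0], [0, 4, 0], 1],
    [[0, 0, 0], [0, 4, 0], 1],
    [[0, 0, 0], [0, 4, 0], 1],
    [[0, 0, 0], [0, 4, 0], 1],
    [[0, 0, 0], [0, 4, 0], 1],
    [[0, 0, 0], [0, 4, 0], 1],
    [[0, 0, 0], [0, 4, 0], 1],
    [[0, 0, 0], [0, 4, 0], 1],
    [[0, 0, 0], [0, 4, 0], 1],
    [[0, 0, 0], [0, 2, 0], 1],
    [[0, 0, 0], [0, 0, 0], 1],
    [[0, 0, 0], [0, 0, 0], 1]
  ]
}}

```text
clock: 9.48
tool_pos: [0.5056, -0.056, 0.1396]
eef_rot: [-0.706, 0.032, 0.707, 0.032]
contact_force: [1.5, 0.5, -0.5]
opening: 0.305
```

Call:
{"op": "drive_tool", "data": {
  "deltas": [
    [[-7, 0, 0], [0, 0, 0], 1],
    [[-7, 0, 0], [0, 0, 0], 1],
    [[-7, 0, 0], [0, 0, 0], 1],
    [[-7, 0, 0], [0, 0, 0], 1],
    [[-7, 0, 0], [0, 0, 0], 1],
    [[-7, 0, 0], [0, 0, 0], 1],
    [[-7, 0, 0], [0, 0, 0], 1],
    [[-7, 0, 0], [0, 0, 0], 1],
    [[-7, 0, 0], [0, 0, 0], 1],
    [[-7, 0, 0], [0, 0, 0], 1],
    [[-7, 0, 0], [0, 0, 0], 1],
    [[-7, 0, 0], [0, 0, 0], 1]
  ]
}}

```text
clock: 10.48
tool_pos: [0.5065, -0.0521, 0.14]
eef_rot: [0.544, 0.453, -0.543, 0.452]
contact_force: [0.2, -0.2, -0.8]
opening: 0.307
```

Call:
{"op": "drive_tool", "data": {
  "deltas": [
    [[-7, 0, 0], [-2, 0, 0], 1],
    [[-6.2, 0, 0], [-2, 0, 0], 1],
    [[0, 0, 0], [-2, 0, 0], 1],
    [[0, 0, 0], [0, 0, 0], 1],
    [[0, 0, 0], [0, 0, 0], 1],
    [[0, 0, 0], [0, 0, 0], 1]
  ]
}}

```text
clock: 10.98
tool_pos: [0.506, -0.0537, 0.1995]
eef_rot: [0.49, 0.51, -0.49, 0.509]
contact_force: [0.2, -0.1, -1.1]
opening: 0.302
```

Run:
```python
from h import *
import pickle
go(.503,-.033,.14,2.2)
c=snap("wrist"); pickle.dump(c,open("w4.pkl","wb"))
a=c["img"][30:280,150:550]; a=np.clip((a/255.)**.6*255,0,255).astype(np.uint8)
cv2.imwrite("pics/w4.png",cv2.resize(a,None,fx=2,fy=2,interpolation=cv2.INTER_CUBIC))
```

```text
pos [ 0.506  -0.0537  0.1995] jaw yaw 2.3 tilt 0.08 shift cm [ 5.95 -0.21 -2.08] turn x deg 0.1 q7 -0.51 t 11.0 F [ 0.2 -0.1 -1.1] op 2.66
```

View pics/w4.png

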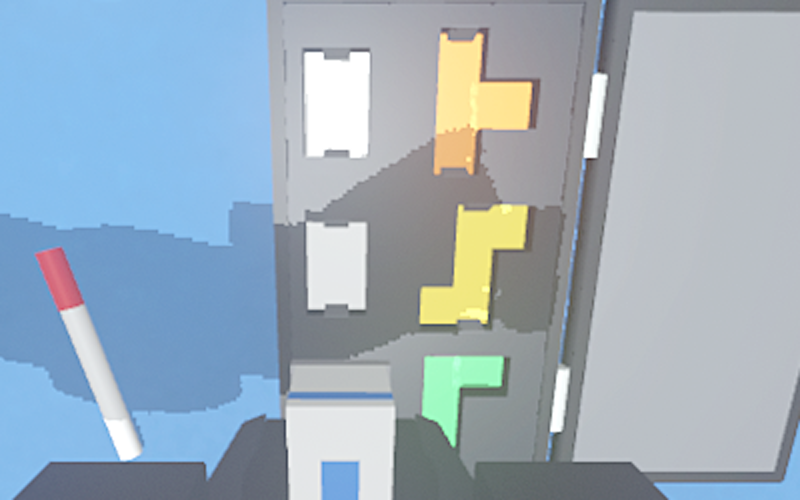

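The pack is held straight. Pocket p1 has corners (303,50), (369,52), (366,157), (305,157), and p2 is at (306,222) to (366,311). The T, Z and L cutouts are clearly visible beside them.

Run:
```python
from h import *
import pickle
c=pickle.load(open("w4.pkl","rb")); F=lambda u,v,z:w(c,150+u/2,30+v/2,z)
T=np.array([.506,-.0537]);a=np.radians(2.3);ty=np.array([np.cos(a),np.sin(a)]);tz=np.array([np.sin(a),-np.cos(a)])
def rep(n,P):
    P=np.array(P)[:,:2]; l=(P[0]+P[1]-P[2]-P[3])/2; h=(P[1]+P[2]-P[0]-P[3])/2
    print(n,"ctr",P.mean(0).round(4),"len %.1f wid %.1f ydir %.1f xdir %.1f"%(np.linalg.norm(l)*1e3,np.linalg.norm(h)*1e3,np.degrees(np.arctan2(l[1],l[0])),np.degrees(np.arctan2(h[1],h[0]))))
rep("p1",[F(303,50,.004),F(369,50,.004),F(366,157,.02),F(305,157,.02)])
rep("p2",[F(306,222,.02),F(367,222,.02),F(366,311,.004),F(308,311,.004)])
rep("Tbar",[F(441,30,.004),F(484,33,.004),F(473,174,.012),F(434,174,.02)])
rep("Zbar",[F(459,206,.02),F(498,206,.02),F(489,324,.004),F(452,324,.004)])
for n,u,v,z in [("top",287,403,.2046),("top",395,403,.2046),("bot",289,362,.1686),("bot",391,362,.1686)]:
    d=F(u,v,z)[:2]-T; print(n,"tool y,z mm",(d@ty*1e3).round(1),(d@tz*1e3).round(1))
```

```text
p1 ctr [0.5   0.054] len 53.8 wid 33.4 ydir 92.0 xdir 2.2
p2 ctr [ 0.5039 -0.0334] len 53.8 wid 34.0 ydir 92.4 xdir 2.3
Tbar ctr [0.5648 0.0566] len 71.2 wid 22.5 ydir 90.2 xdir 0.4
Zbar ctr [ 0.5824 -0.03  ] len 70.4 wid 21.7 ydir 95.5 xdir 2.4
top tool y,z mm -12.4 -19.8
top tool y,z mm 14.3 -19.8
bot tool y,z mm -15.1 -18.1
bot tool y,z mm 16.4 -18.1
```

Call:
{"op": "drive_tool", "data": {
  "deltas": [
    [[0, 0, 0], [0, -0.2, -2.3], 1],
    [[0, 0, 0], [4, 0, 0], 1],
    [[0, 0, 0], [4, 0, 0], 1],
    [[0, 0, 0], [3, 0, 0], 1],
    [[0, 0, 0], [2, 0, 0], 1],
    [[0, 0, 0], [1, 0, 0], 1],
    [[0, 0, 0], [0, 0, 0], 1],
    [[0, 0, 0], [0, 0, 0], 1],
    [[0, 0, 0], [0, 0, 0], 1]
  ]
}}

```text
clock: 11.78
tool_pos: [0.5037, -0.0316, 0.0605]
eef_rot: [0.49, 0.509, -0.49, 0.509]
contact_force: [0.6, -0.6, -0.2]
opening: 0.301
```

Call:
{"op": "drive_tool", "data": {
  "deltas": [
    [[0, 0, 0], [0.4, 0, 0], 1],
    [[0, 0, 0], [0.4, 0, 0], 1],
    [[0, 0, 0], [0.2, 0, 0], 1],
    [[0, 0, 0], [0, 0, 0], 1],
    [[0, 0, 0], [0, 0, 0], 1]
  ]
}}

```text
clock: 12.2
tool_pos: [0.5039, -0.032, 0.0507]
eef_rot: [0.491, 0.509, -0.49, 0.51]
contact_force: [0.1, 0.1, 2.6]
opening: 0.303
```

Call:
{"op": "drive_tool", "data": {
  "deltas": [
    [[0, 0, 0], [0.2, 0, 0], 1],
    [[0, 0, 0], [0.2, 0, 0], 1],
    [[0, 0, 0], [0, 0, 0], 1],
    [[0, 0, 0], [0, 0, 0], 1]
  ]
}}

```text
clock: 12.53
tool_pos: [0.504, -0.0302, 0.0479]
eef_rot: [0.491, 0.51, -0.489, 0.51]
contact_force: [-2.9, 3.4, 16.3]
opening: 0.304
```

Call:
{"op": "drive_tool", "data": {
  "deltas": [
    [[0, 0, 0], [-0.3, 0, 0], 1],
    [[0, 0, 0], [0, -0.12, -0.15], 1],
    [[0, 0, 0], [0.2, 0, 0], 1],
    [[0, 0, 0], [0.2, 0, 0], 1],
    [[0, 0, 0], [0.1, 0, 0], 1],
    [[0, 0, 0], [0, 0, 0], 1],
    [[0, 0, 0], [0, 0, 0], 1]
  ]
}}

```text
clock: 13.12
tool_pos: [0.5024, -0.0286, 0.0454]
eef_rot: [0.491, 0.51, -0.489, 0.51]
contact_force: [-3.4, 3.7, 17.2]
opening: 0.303
```

Call:
{"op": "drive_tool", "data": {
  "deltas": [
    [[0, 0, 0], [-0.2, 0, 0], 1],
    [[0, 0, 0], [0, -0.1, -0.15], 1],
    [[0, 0, 0], [0.2, 0, 0], 1],
    [[0, 0, 0], [0.2, 0, 0], 1],
    [[0, 0, 0], [0, 0, 0], 1],
    [[0, 0, 0], [0, 0, 0], 1]
  ]
}}

```text
clock: 13.62
tool_pos: [0.5013, -0.0275, 0.043]
eef_rot: [0.491, 0.51, -0.49, 0.51]
contact_force: [-2.0, 4.6, 15.3]
opening: 0.303
```

Call:
{"op": "drive_tool", "data": {
  "deltas": [
    [[0, 0, 0], [0, 0, -0.1], 1],
    [[0, 0, 0], [0.3, 0, 0], 1],
    [[0, 0, 0], [0, 0, 0], 1],
    [[0, 0, 0], [0, 0, 0], 1]
  ]
}}

```text
clock: 13.95
tool_pos: [0.5012, -0.0262, 0.04]
eef_rot: [0.491, 0.51, -0.489, 0.509]
contact_force: [-2.4, 4.0, 14.7]
opening: 0.302
```

Call:
{"op": "drive_tool", "data": {
  "deltas": [
    [[0, 0, 0], [0.3, 0, 0], 1],
    [[0, 0, 0], [0.2, 0, 0], 1],
    [[0, 0, 0], [0, 0, 0], 1],
    [[0, 0, 0], [0, 0, 0], 1]
  ]
}}

```text
clock: 14.28
tool_pos: [0.5012, -0.0253, 0.037]
eef_rot: [0.491, 0.51, -0.489, 0.51]
contact_force: [-6.5, 4.8, 35.9]
opening: 0.3
```

Run:
```python
from h import *
import pickle
go(.503,-.033,.14,2.2)
c=snap("wrist"); pickle.dump(c,open("w5.pkl","wb"))
cv2.imwrite("pics/w5.png",cv2.resize(c["img"][100:330,150:490],None,fx=2.3,fy=2.3,interpolation=cv2.INTER_CUBIC))
```

```text
pos [ 0.5012 -0.0253  0.037 ] jaw yaw 2.3 tilt 0.22 shift cm [-10.31   0.17   0.75] turn x deg 0.1 q7 -0.83 t 14.3 F [-6.5  4.8 35.9] op 2.64
```

View pics/w5.png

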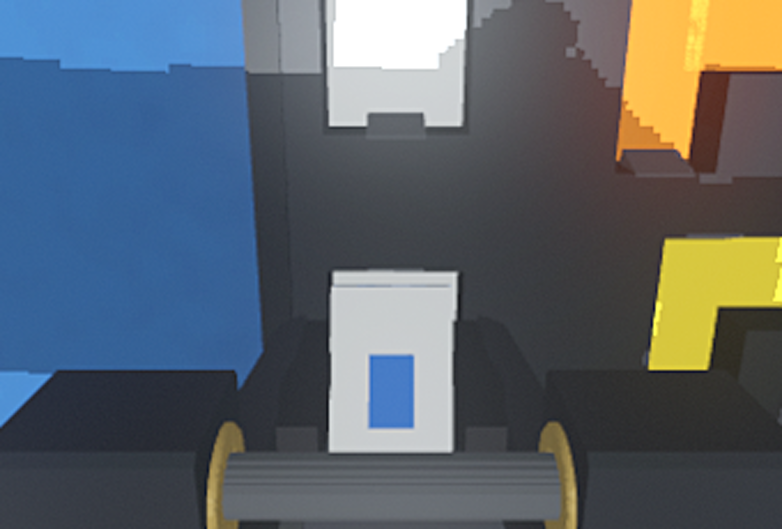

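Call:
{"op": "drive_tool", "data": {
  "deltas": [
    [[0, 0, 0], [-0.3, 0, 0], 1],
    [[0, 0, 0], [0, 0, 0], 4.5],
    [[0, 0, 0], [0, 0, 0], 4.5],
    [[0, 0, 0], [0, 0, 0], 4.5],
    [[0, 0, 0], [-1, 0, 0], 4.5],
    [[0, 0, 0], [-2, 0, 0], 4.5],
    [[0, 0, 0], [-2, 0, 0], 0],
    [[0, 0, 0], [0, 0, 0.7], 0],
    [[0, 0, 0], [0, 0, 0], 0],
    [[0, 0, 0], [0, 0, 0], 0],
    [[0, 0, 0], [0, 0, 0], 0],
    [[0, 0, 0], [0, 0, 0], 0]
  ]
}}

```text
clock: 15.33
tool_pos: [0.5009, -0.0349, 0.0864]
eef_rot: [0.49, 0.51, -0.491, 0.509]
contact_force: [-0.6, 0.7, -0.5]
opening: 0.079
```

Call:
{"op": "drive_tool", "data": {
  "deltas": [
    [[0, 0, 0], [1.5, 0, 0], 0],
    [[0, 0, 0], [0.9, 0, 0], 0],
    [[0, 0, 0], [0.4, 0, 0], 0],
    [[0, 0, 0], [0, 0, 0], 0],
    [[0, 0, 0], [0, 0, 0], 0]
  ]
}}

```text
clock: 15.75
tool_pos: [0.5023, -0.0351, 0.063]
eef_rot: [0.49, 0.508, -0.49, 0.511]
contact_force: [-7.3, 0.4, 47.1]
opening: 0.005
```

Call:
{"op": "drive_tool", "data": {
  "deltas": [
    [[0, 0, 0], [-2, 0, 0], 0],
    [[0, 0, 0], [-4, 0, 2], 0],
    [[0, 0, 0], [-3, 0, 4], 0],
    [[0, 0, 0], [0, 0, 2], 4],
    [[0, 0, 0], [0, 0, 0], 4],
    [[0, 0, 0], [0, 0, 0], 4],
    [[0, 0, 0], [0, 0, 0], 4]
  ]
}}

```text
clock: 16.33
tool_pos: [0.5037, -0.1057, 0.1408]
eef_rot: [0.49, 0.51, -0.49, 0.509]
contact_force: [0.2, 0.5, -0.1]
opening: 0.287
```

Run:
```python
from h import *
import pickle
go(.503,-.033,.14,2.2)
c=snap("wrist"); pickle.dump(c,open("w6.pkl","wb"))
cv2.imwrite("pics/w6.png",cv2.resize(c["img"][70:270,200:467],None,fx=3,fy=3,interpolation=cv2.INTER_CUBIC))
```

```text
pos [ 0.5037 -0.1057  0.1408] jaw yaw 2.2 tilt 0.1 shift cm [ 0.09  0.21 -7.27] turn x deg 0.0 q7 -0.52 t 16.3 F [ 0.2  0.5 -0.1] op 2.53
```

View pics/w6.png

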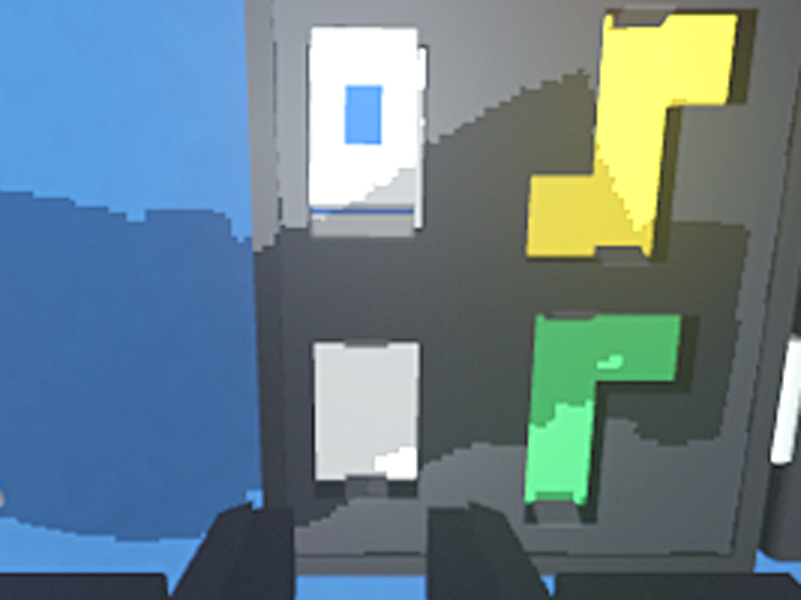

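Run:
```python
from h import *
import pickle
c=pickle.load(open("w6.pkl","rb")); F=lambda u,v,z:w(c,200+u/3,70+v/3,z)
def rep(n,P):
    P=np.array(P)[:,:2]; l=(P[0]+P[1]-P[2]-P[3])/2; h=(P[1]+P[2]-P[0]-P[3])/2
    print(n,"ctr",P.mean(0).round(4),"len %.1f wid %.1f ydir %.1f xdir %.1f"%(np.linalg.norm(l)*1e3,np.linalg.norm(h)*1e3,np.degrees(np.arctan2(l[1],l[0])),np.degrees(np.arctan2(h[1],h[0]))))
for z in (.040,.046,.052): rep("pack top z%.3f"%z,[F(311,27,z),F(418,27,z),F(416,206,z),F(311,206,z)])
print("foot bottom edge near (z .016/.02)",F(312,236,.016),F(413,236,.016),F(312,236,.02))
print("right floor sliver outer edge z.02/.004",F(426,48,.02),F(424,228,.02),F(424,228,.004))
rep("p3",[F(314,342,.02),F(420,342,.02),F(418,480,.004),F(317,480,.004)])
print("nadir",px(c,np.append(c["C"][:2,3],0)),c["C"][:3,3])
```

```text
pack top z0.040 ctr [ 0.5023 -0.027 ] len 44.9 wid 27.9 ydir 92.0 xdir 2.2
pack top z0.046 ctr [ 0.5023 -0.0271] len 43.7 wid 27.2 ydir 92.0 xdir 2.3
pack top z0.052 ctr [ 0.5023 -0.0272] len 42.6 wid 26.5 ydir 91.9 xdir 2.2
foot bottom edge near (z .016/.02) [ 0.4881 -0.0609  0.016 ] [ 0.5186 -0.0597  0.016 ] [ 0.4883 -0.0604  0.02  ]
right floor sliver outer edge z.02/.004 [ 0.5189 -0.0071  0.02  ] [ 0.5214 -0.0567  0.02  ] [ 0.5227 -0.0584  0.004 ]
p3 ctr [ 0.5072 -0.1185] len 52.7 wid 33.8 ydir 92.8 xdir 2.3
nadir (np.float64(320.1665161977482), np.float64(114.23630890478138)) [ 0.50154361 -0.03047783  0.27568542]
```

Call:
{"op": "drive_tool", "data": {
  "deltas": [
    [[7, 0, 0], [0, 0, -2], 7],
    [[7, 0, 0], [0, 0, 0], 7],
    [[7, 0, 0], [0, 0, 0], 7],
    [[7, 0, 0], [0, 0, 0], 7],
    [[7, 0, 0], [0, 0, 0], 7],
    [[7, 0, 0], [0, 0, 0], 7],
    [[7, 0, 0], [0, 0, 0], 7],
    [[7, 0, 0], [0, 0, 0], 7],
    [[7, 0, 0], [0, 0, 0], 7],
    [[7, 0, 0], [0, 0, 0], 7],
    [[7, 0, 0], [0, 0, 0], 7],
    [[7, 0, 0], [0, 0, 0], 7]
  ],
  "force": 30
}}

```text
clock: 17.38
tool_pos: [0.5031, -0.0848, 0.1409]
eef_rot: [-0.705, -0.05, 0.706, -0.049]
contact_force: [-0.3, 0.4, -0.7]
opening: 0.795
```

Call:
{"op": "drive_tool", "data": {
  "deltas": [
    [[6, 0, 0], [0, 0, 0], 7],
    [[0, 0, 0], [0, -3, 0], 7],
    [[0, 0, 0], [0, -2.3, 0], 7],
    [[0, 0, 0], [0, 0, 0], 7],
    [[0, 0, 0], [0, 0, 0], 7]
  ]
}}

```text
clock: 17.8
tool_pos: [0.501, -0.0308, 0.141]
eef_rot: [-0.706, -0.016, 0.707, -0.015]
contact_force: [0.1, -1.1, 0.0]
opening: 0.793
```

Run:
```python
from h import *
go(.5033,-.0325,.042,-87.8)
```

```text
pos [ 0.501  -0.0308  0.141 ] jaw yaw -87.5 tilt 0.1 shift cm [ 9.9   0.19 -0.23] turn x deg 0.3 q7 -1.69 t 17.8 F [ 0.1 -1.1  0. ] op 6.99
```

Call:
{"op": "drive_tool", "data": {
  "deltas": [
    [[0, 0, 0], [4, 0.2, -0.2], 7],
    [[0, 0, 0], [3, 0, 0], 7],
    [[0, 0, 0], [1.8, 0, 0], 7],
    [[0, 0, 0], [1, 0, 0], 7],
    [[0, 0, 0], [0, 0, 0], 7],
    [[0, 0, 0], [0, 0, 0], 3],
    [[0, 0, 0], [0, 0, 0], 3],
    [[0, 0, 0], [0, 0, 0], 3],
    [[0, 0, 0], [0, 0, 0], 3],
    [[0, 0, 0], [0, 0, 0], 3]
  ]
}}

```text
clock: 18.63
tool_pos: [0.5043, -0.0358, 0.0446]
eef_rot: [0.708, 0.013, -0.706, 0.013]
contact_force: [0.8, 2.0, 3.2]
opening: 0.568
```

Call:
{"op": "drive_tool", "data": {
  "deltas": [
    [[0, 0, 0], [-0.5, 0, 0], 3],
    [[0, 0, 0], [-0.5, 0, 0], 3],
    [[0, 0, 0], [-0.5, 0, 0], 3],
    [[0, 0, 0], [-1, 0, 0], 3],
    [[0, 0, 0], [0, 0, 0], 3],
    [[0, 0, 0], [0, 0, 0], 3]
  ],
  "force": 55
}}

```text
clock: 19.13
tool_pos: [0.504, -0.036, 0.0694]
eef_rot: [0.708, 0.013, -0.706, 0.013]
contact_force: [-0.4, 0.4, -1.3]
opening: 0.559
```

Call:
{"op": "drive_tool", "data": {
  "deltas": [
    [[0, 0, 0], [0, 0, 4], 3],
    [[0, 0, 0], [0, 0, 3.9], 3],
    [[0, 0, 0], [2, 0, 0], 3],
    [[0, 0, 0], [0.7, 0, 0], 3],
    [[0, 0, 0], [0.4, 0, 0], 3],
    [[0, 0, 0], [0, 0, 0], 3],
    [[0, 0, 0], [0, 0, 0], 3]
  ]
}}

```text
clock: 19.72
tool_pos: [0.4286, -0.0397, 0.0567]
eef_rot: [-0.703, -0.013, 0.711, -0.013]
contact_force: [0.4, -0.1, -1.1]
opening: 0.56
```

Call:
{"op": "drive_tool", "data": {
  "deltas": [
    [[0, 0, 0], [0.5, 0, 0], 3],
    [[0, 0, 0], [0.5, 0, 0], 3],
    [[0, 0, 0], [0, 0, 0], 3],
    [[0, 0, 0], [0, 0, 0], 3]
  ]
}}

```text
clock: 20.05
tool_pos: [0.43, -0.0399, 0.0481]
eef_rot: [-0.702, -0.014, 0.712, -0.014]
contact_force: [0.8, 0.6, 0.4]
opening: 0.557
```

Run:
```python
from h import *
go(.43,-.0325,.042,-87.8); print(r.get_state()["q"].round(3))
```

```text
pos [ 0.43   -0.0399  0.0481] jaw yaw -87.7 tilt 0.76 shift cm [ 0.61 -0.74 -0.04] turn x deg 0.1 q7 -2.65 t 20.1 F [0.8 0.6 0.4] op 4.91
[ 0.017  0.873 -0.051  2.263  1.104  0.043 -2.65 ]
```

Call:
{"op": "drive_tool", "data": {
  "deltas": [
    [[0, 0, 0], [-2, 0, -2], 3],
    [[0, 0, 0], [-2, 0, -3], 3],
    [[0, 0, 0], [0, 0, -4], 3],
    [[0, 0, 0], [0, -4, 0], 3],
    [[0, 0, 0], [0, -4, 0], 3],
    [[0, 0, 0], [0, -4, 0], 3],
    [[0, 0, 0], [0, -4, 0], 3],
    [[0, 0, 0], [0, -4, 0], 3],
    [[0, 0, 0], [0, -3, 0], 3],
    [[0, 0, 0], [0, 0, 0], 3],
    [[0, 0, 0], [0, 0, 0], 3]
  ]
}}

```text
clock: 20.97
tool_pos: [0.4979, 0.1964, 0.0742]
eef_rot: [-0.701, -0.017, 0.713, -0.016]
contact_force: [-0.5, -0.4, -0.7]
opening: 0.557
```

Run:
```python
from h import *
go(.52,.19,.045,-87.8); print(r.get_state()["q"].round(3))
```

```text
pos [0.4979 0.1964 0.0742] jaw yaw -87.4 tilt 0.92 shift cm [ 2.89  0.75 -2.23] turn x deg 0.4 q7 -2.62 t 21.0 F [-0.5 -0.4 -0.7] op 4.91
[-0.234  0.878 -0.376  1.942  0.666  0.46  -2.624]
```

```bash
cat >> h.py <<'E'
_g=go
def go(*a):
    _g(*a); M=R.from_quat(r.get_state()["eef_rot"]).as_matrix(); v=M.T@[0,0,-1]; print("level turn deg",np.degrees(np.cross([1,0,0],v)).round(2))
E
python3 - <<'E'
from h import *
go(.52,.19,.045,-87.8)
E
```

```text
pos [0.4979 0.1964 0.0742] jaw yaw -87.4 tilt 0.92 shift cm [ 2.89  0.75 -2.23] turn x deg 0.4 q7 -2.62 t 21.0 F [-0.5 -0.4 -0.7] op 4.91
level turn deg [-0.    0.91  0.11]
```

Call:
{"op": "drive_tool", "data": {
  "deltas": [
    [[0, 0.9, 0], [0, 0, -1], 3],
    [[0, 0, 0], [2, 0, -1], 3],
    [[0, 0, 0], [0.5, 0, 0], 3],
    [[0, 0, 0], [0.3, 0, 0], 3],
    [[0, 0, 0], [0.3, 0, 0], 3],
    [[0, 0, 0], [0, 0, 0], 3],
    [[0, 0, 0], [0, 0, 0], 3]
  ]
}}

```text
clock: 21.55
tool_pos: [0.519, 0.194, 0.043]
eef_rot: [0.707, 0.016, -0.706, 0.016]
contact_force: [-0.3, 0.0, -0.9]
opening: 0.558
```

Call:
{"op": "drive_tool", "data": {
  "deltas": [
    [[0, 0, 0], [0.3, 0, 0], 3],
    [[0, 0, 0], [0.3, 0, 0], 3],
    [[0, 0, 0], [0, 0, 0], 3],
    [[0, 0, 0], [0, 0, 0], 3]
  ]
}}

```text
clock: 21.88
tool_pos: [0.52, 0.1946, 0.0386]
eef_rot: [0.708, 0.016, -0.705, 0.016]
contact_force: [-1.4, -1.5, 15.8]
opening: 0.557
```

Call:
{"op": "drive_tool", "data": {
  "deltas": [
    [[0, 0, 0], [0, 0, 0], 7.5],
    [[0, 0, 0], [0, 0, 0], 7.5],
    [[0, 0, 0], [0, 0, 0], 7.5],
    [[0, 0, 0], [-3, 0, 0], 7.5],
    [[0, 0, 0], [-4, 0, 0], 7.5],
    [[-7, 0, 0], [-4, 0, 0], 7.5],
    [[-7, 0, 0], [-2, 0, 0], 7.5],
    [[-7, 0, 0], [0, 0, 0], 7.5],
    [[-7, 0, 0], [0, 0, 0], 7.5],
    [[-7, 0, 0], [0, 0, 0], 7.5],
    [[-7, 0, 0], [0, 0, 0], 7.5],
    [[-7, 0, 0], [0, 0, 0], 7.5]
  ]
}}

```text
clock: 22.88
tool_pos: [0.519, 0.1943, 0.1665]
eef_rot: [0.636, 0.309, -0.635, 0.31]
contact_force: [0.9, -0.3, 0.2]
opening: 0.85
```

Call:
{"op": "drive_tool", "data": {
  "deltas": [
    [[-7, 0, 0], [0, 0, 0], 7.5],
    [[-7, 0, 0], [0, 0, 0], 7.5],
    [[-7, 0, 0], [0, 0, 0], 7.5],
    [[-7, 0, 0], [0, 0, 0], 7.5],
    [[-7, 0, 0], [0, 0, 0], 7.5],
    [[-7, 0, 0], [0, 0, 0], 7.5],
    [[-7, 0, 0], [0, 0, 0], 7.5],
    [[-7, 0, 0], [0, 0, 0], 7.5],
    [[-7, 0, 0], [0, 0, 0], 7.5],
    [[-7, 0, 0], [0, 0, 0], 7.5],
    [[-7, 0, 0], [0, 0, 0], 7.5],
    [[-7, 0, 0], [0, 0, 0], 7.5]
  ]
}}

```text
clock: 23.88
tool_pos: [0.519, 0.1942, 0.1663]
eef_rot: [0.265, 0.655, -0.265, 0.656]
contact_force: [0.2, 0.0, 0.7]
opening: 0.854
```

Call:
{"op": "drive_tool", "data": {
  "deltas": [
    [[-7, 0, 0], [0, 0, 4], 7.5],
    [[-7, 0, 0], [0, 0, 4], 7.5],
    [[-7, 0, 0], [0, 0, 1], 7.5],
    [[-7, 0, 0], [0, 0, 0], 7.5],
    [[-7, 0, 0], [0, 0, 0], 7.5],
    [[-7, 0, 0], [0, 0, 0], 7.5],
    [[-5, 0, 0], [0, 0, 0], 7.5],
    [[0, 0, 0], [0, 0, 0], 7.5],
    [[0, 0, 0], [0, 0, 0], 7.5]
  ]
}}

```text
clock: 24.63
tool_pos: [0.5807, 0.1428, 0.1664]
eef_rot: [-0.005, 0.707, 0.005, 0.708]
contact_force: [-0.7, 0.6, -0.0]
opening: 0.851
```

Run:
```python
from h import *
import pickle
go(.52,.1946,.17,92.2); print(r.get_state()["q"].round(3))
c=snap("wrist"); pickle.dump(c,open("w7.pkl","wb"))
cv2.imwrite("pics/w7.png",cv2.resize(c["img"],(800,500),interpolation=cv2.INTER_CUBIC))
```

```text
pos [0.5807 0.1428 0.1664] jaw yaw 90.9 tilt 0.07 shift cm [-0.37  5.27 -5.99] turn x deg -1.3 q7 0.35 t 24.6 F [-0.7  0.6 -0. ] op 7.49
level turn deg [-0.    0.07  0.01]
[ 0.27   1.047 -1.215  1.702  1.059  1.198  0.348]
```

View pics/w7.png

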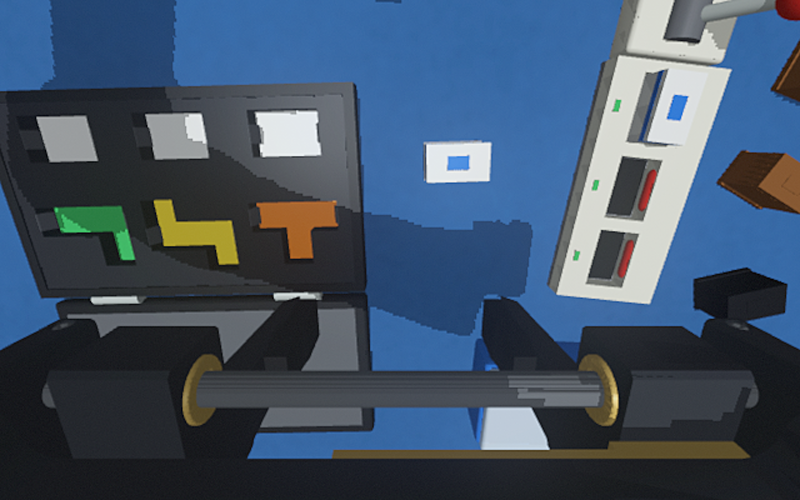

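Pack A now stands upright on the bench at about (457,162), and the lever is over on the off side. Pack B is still in its socket.

Run:
```python
from h import *
import pickle
c=pickle.load(open("w7.pkl","rb")); F=lambda u,v,z:w(c,u*.8,v*.8,z)
P=np.array([F(u,v,.036) for u,v in[(424,142),(490,141),(490,183),(426,183)]]);print(P.mean(0),"len %.1f thick %.1f"%(np.linalg.norm(P[0]-P[1])*1e3,np.linalg.norm(P[1]-P[2])*1e3)); d=P[1]-P[0]; print("ydir",np.degrees(np.arctan2(d[1],d[0]))); d=P[2]-P[3]; print("ydir",np.degrees(np.arctan2(d[1],d[0])))
P=np.array([F(u,v,.02) for u,v in[(251,113),(320,110),(320,157),(255,160)]]);print("p1",P,P.mean(0))
P=np.array([F(u,v,.042) for u,v in[(662,69),(700,71),(680,144),(645,139)]]);print("B",P.mean(0))
go(P[:2].mean(),.19,.17,92)
```

```text
[0.518825 0.18315  0.036   ] len 47.1 thick 29.7
ydir 91.70255796952306
ydir 90.84786718878252
p1 [[0.4864 0.0306 0.02  ]
 [0.4836 0.0818 0.02  ]
 [0.5172 0.08   0.02  ]
 [0.5202 0.03   0.02  ]] [0.50185 0.0556  0.02   ]
B [0.479475 0.325325 0.042   ]
pos [0.5808 0.1429 0.1666] jaw yaw 90.9 tilt 0.09 shift cm [ -0.39   5.17 -30.5 ] turn x deg -1.1 q7 0.35 t 24.7 F [ 0.5 -0.2  0.1] op 7.5
level turn deg [-0.    0.09  0.02]
```

Call:
{"op": "drive_tool", "data": {
  "deltas": [
    [[0, 0, 0], [0, 2.1, -3.1], 7.5],
    [[0, 0, 0], [0, 2, -3], 7.5],
    [[0, 0, 0], [4, 0, 0], 7.5],
    [[0, 0, 0], [4, 0, 0], 7.5],
    [[0, 0, 0], [3, 0, 0], 7.5],
    [[0, 0, 0], [1.5, 0, 0], 7.5],
    [[0, 0, 0], [1, 0, 0], 7.5],
    [[0, 0, 0], [0, 0, 0], 7.5],
    [[0, 0, 0], [0, 0, 0], 7.5],
    [[0, 0, 0], [0, 0, 0], 7.5]
  ]
}}

```text
clock: 25.52
tool_pos: [0.5202, 0.1835, 0.0331]
eef_rot: [-0.006, 0.706, 0.006, 0.708]
contact_force: [0.5, 0.1, 0.8]
opening: 0.848
```

Call:
{"op": "drive_tool", "data": {
  "deltas": [
    [[0, 0, 0], [0, 0, 0], 3],
    [[0, 0, 0], [0, 0, 0], 3],
    [[0, 0, 0], [0, 0, 0], 3],
    [[0, 0, 0], [0, 0, 0], 3],
    [[0, 0, 0], [0, 0, 0], 3],
    [[0, 0, 0], [0, 0, 0], 3]
  ]
}}

```text
clock: 26.02
tool_pos: [0.5197, 0.183, 0.0321]
eef_rot: [-0.006, 0.706, 0.006, 0.708]
contact_force: [0.2, -0.7, 2.3]
opening: 0.514
```

Call:
{"op": "drive_tool", "data": {
  "deltas": [
    [[0, 0, 0], [-3, 0, 0], 3],
    [[-1.3, 0, 0], [-3, 0, 0], 3],
    [[0, 0, 0], [0, -4, 0], 3],
    [[0, 0, 0], [0, -4, 0], 3],
    [[0, 0, 0], [0, -4, 0], 3],
    [[0, 0, 0], [0, -0.9, -1.8], 3],
    [[0, 0, 0], [0, 0, 0], 3],
    [[0, 0, 0], [0, 0, 0], 3],
    [[0, 0, 0], [0, 0, 0], 3]
  ]
}}

```text
clock: 26.77
tool_pos: [0.507, 0.0541, 0.092]
eef_rot: [-0.014, 0.706, 0.015, 0.708]
contact_force: [0.0, -0.6, -0.6]
opening: 0.515
```

Run:
```python
from h import *
go(.5013,.0543,.059,92.2); print(r.get_state()["q"].round(3))
```

```text
pos [0.507  0.0541 0.092 ] jaw yaw 92.3 tilt 0.17 shift cm [ 3.3   0.04 -0.58] turn x deg 0.1 q7 0.22 t 26.8 F [ 0.  -0.6 -0.6] op 4.54
level turn deg [ 0.    0.16 -0.05]
[ 0.416  1.08  -1.14   2.009  1.248  1.006  0.222]
```

Call:
{"op": "drive_tool", "data": {
  "deltas": [
    [[0, 0, 0], [1.5, 0, -0.6], 3],
    [[0, 0, 0], [1.5, 0, 0], 3],
    [[0, 0, 0], [0.4, 0, 0], 3],
    [[0, 0, 0], [0.4, 0, 0], 3],
    [[0, 0, 0], [0.3, 0, 0], 3],
    [[0, 0, 0], [0, 0, 0], 3],
    [[0, 0, 0], [0, 0, 0], 3]
  ]
}}

```text
clock: 27.35
tool_pos: [0.501, 0.0534, 0.0511]
eef_rot: [-0.014, 0.706, 0.014, 0.708]
contact_force: [-0.8, -0.0, -0.8]
opening: 0.518
```

Call:
{"op": "drive_tool", "data": {
  "deltas": [
    [[0, 0, 0], [0.3, 0, 0], 3],
    [[0, 0, 0], [0.3, 0, 0], 3],
    [[0, 0, 0], [0, 0, 0], 3],
    [[0, 0, 0], [0, 0, 0], 3]
  ]
}}

```text
clock: 27.68
tool_pos: [0.501, 0.0537, 0.0449]
eef_rot: [-0.014, 0.706, 0.015, 0.708]
contact_force: [0.3, 2.2, -1.5]
opening: 0.515
```

Call:
{"op": "drive_tool", "data": {
  "deltas": [
    [[0, 0, 0], [0.3, 0, 0], 3],
    [[0, 0, 0], [0.3, 0, 0], 3],
    [[0, 0, 0], [0.3, 0, 0], 3],
    [[0, 0, 0], [0, 0, 0], 3],
    [[0, 0, 0], [0, 0, 0], 3]
  ]
}}

```text
clock: 28.1
tool_pos: [0.501, 0.0536, 0.0361]
eef_rot: [-0.014, 0.706, 0.015, 0.708]
contact_force: [0.2, 3.1, 5.4]
opening: 0.516
```

Call:
{"op": "drive_tool", "data": {
  "deltas": [
    [[0, 0, 0], [0.1, 0, 0], 3],
    [[0, 0, 0], [0.1, 0, 0], 3],
    [[0, 0, 0], [0, 0, 0], 3],
    [[0, 0, 0], [0, 0, 0], 3]
  ]
}}

```text
clock: 28.43
tool_pos: [0.5011, 0.0536, 0.036]
eef_rot: [-0.015, 0.705, 0.015, 0.709]
contact_force: [-2.9, -1.5, 23.3]
opening: 0.512
```

Call:
{"op": "drive_tool", "data": {
  "deltas": [
    [[0, 0, 0], [-0.2, 0, 0], 6.5],
    [[0, 0, 0], [0, 0, 0], 6.5],
    [[0, 0, 0], [0, 0, 0], 6.5],
    [[0, 0, 0], [0, 0, 0], 6.5],
    [[0, 0, 0], [-1, 0, 0], 6.5],
    [[0, 0, 0], [-3, 0, 0], 6.5],
    [[0, 0, 0], [-4, 0, 0], 5],
    [[0, 0, 0], [0, 3, 0], 5],
    [[0, 0, 0], [0, 4, 0], 5],
    [[0, 0, 0], [0, 4, 0], 5],
    [[0, 0, 0], [0, 4, 0], 5],
    [[0, 0, 0], [0, 4, 0], 5]
  ]
}}

```text
clock: 29.43
tool_pos: [0.4925, 0.2443, 0.1162]
eef_rot: [-0.014, 0.706, 0.014, 0.708]
contact_force: [0.2, -0.2, 0.2]
opening: 0.567
```

Call:
{"op": "drive_tool", "data": {
  "deltas": [
    [[0, 0, 0], [0, 4, 0], 5],
    [[0, 0, 0], [0, 4, 0], 5],
    [[7, 0, 0], [0, 0, 0], 5],
    [[0, 0, 0], [0, 0, 0], 5],
    [[0, 0, 0], [0, 0, 0], 5]
  ]
}}

```text
clock: 29.85
tool_pos: [0.4896, 0.322, 0.1156]
eef_rot: [0.027, 0.706, -0.029, 0.707]
contact_force: [1.9, -0.3, 0.6]
opening: 0.566
```

Run:
```python
from h import *
go(.481,.3275,.036,85.1); print(r.get_state()["q"].round(3))
```

```text
pos [0.4896 0.322  0.1156] jaw yaw 85.5 tilt 0.18 shift cm [ 7.96  0.5  -0.91] turn x deg 0.4 q7 -0.15 t 29.9 F [ 1.9 -0.3  0.6] op 4.99
level turn deg [-0.    0.13  0.11]
[-0.094  1.082 -1.129  1.769  1.122  1.092 -0.148]
```

Call:
{"op": "drive_tool", "data": {
  "deltas": [
    [[0, 0, 0], [2, 0.5, -0.9], 5],
    [[0, 0, 0], [2.5, 0, 0], 5],
    [[0, 0, 0], [1.8, 0, 0], 5],
    [[0, 0, 0], [1, 0, 0], 5],
    [[0, 0, 0], [0.6, 0, 0], 5],
    [[0, 0, 0], [0, 0, 0], 5],
    [[0, 0, 0], [0, 0, 0], 5]
  ],
  "force": 55
}}

```text
clock: 30.43
tool_pos: [0.4816, 0.3281, 0.0372]
eef_rot: [0.029, 0.706, -0.029, 0.707]
contact_force: [0.8, 0.2, -0.0]
opening: 0.568
```

Call:
{"op": "drive_tool", "data": {
  "deltas": [
    [[0, 0, 0], [0, 0, 0], 1],
    [[0, 0, 0], [0, 0, 0], 1],
    [[0, 0, 0], [0, 0, 0], 1],
    [[0, 0, 0], [0, 0, 0], 1],
    [[0, 0, 0], [0, 0, 0], 1],
    [[0, 0, 0], [0, 0, 0], 1]
  ]
}}

```text
clock: 30.93
tool_pos: [0.4815, 0.3287, 0.0373]
eef_rot: [0.029, 0.705, -0.029, 0.708]
contact_force: [0.4, -1.2, 5.0]
opening: 0.302
```

Gripped. I'll pull it slowly, then carry it to the bench spot.

Call:
{"op": "drive_tool", "data": {
  "deltas": [
    [[0, 0, 0], [-0.2, 0, 0], 1],
    [[0, 0, 0], [-0.2, 0, 0], 1],
    [[0, 0, 0], [-0.2, 0, 0], 1],
    [[0, 0, 0], [-0.3, 0, 0], 1],
    [[0, 0, 0], [-0.3, 0, 0], 1],
    [[0, 0, 0], [-0.5, 0, 0], 1],
    [[0, 0, 0], [-1, 0, 0], 1],
    [[0, 0, 0], [-2, 0, 0], 1],
    [[0, 0, 0], [-2.5, 0, 0], 1],
    [[0, 0, 0], [-2, 0, 0], 1],
    [[0, 0, 0], [0, 0, 0], 1],
    [[0, 0, 0], [0, 0, 0], 1]
  ]
}}

```text
clock: 31.93
tool_pos: [0.4816, 0.3286, 0.1304]
eef_rot: [0.029, 0.705, -0.029, 0.708]
contact_force: [-0.5, -0.8, -0.4]
opening: 0.3
```

Call:
{"op": "drive_tool", "data": {
  "deltas": [
    [[0, 0, 0], [0, -4, 0.5], 1],
    [[0, 0, 0], [0, -4, 0.5], 1],
    [[0, 0, 0], [0, -4, 0.5], 1],
    [[0, 0, 0], [0, -2, 0.8], 1],
    [[7, 0, 0], [0, 0, 0], 1],
    [[7, 0, 0], [0, 0, 0], 1],
    [[7, 0, 0], [0, 0, 0], 1],
    [[7, 0, 0], [0, 0, 0], 1],
    [[7, 0, 0], [0, 0, 0], 1],
    [[7, 0, 0], [0, 0, 0], 1],
    [[7, 0, 0], [0, 0, 0], 1],
    [[7, 0, 0], [0, 0, 0], 1]
  ]
}}

```text
clock: 32.93
tool_pos: [0.4919, 0.186, 0.1277]
eef_rot: [0.359, 0.609, -0.36, 0.61]
contact_force: [0.2, -0.4, -1.2]
opening: 0.299
```

Call:
{"op": "drive_tool", "data": {
  "deltas": [
    [[7, 0, 0], [0, 0, 0], 1],
    [[7, 0, 0], [0, 0, 0], 1],
    [[7, 0, 0], [0, 0, 0], 1],
    [[7, 0, 0], [0, 0, 0], 1],
    [[0, 0, 0], [0, 0, 0], 1],
    [[0, 0, 0], [0, 0, 0], 1]
  ]
}}

```text
clock: 33.43
tool_pos: [0.4921, 0.1864, 0.1281]
eef_rot: [0.493, 0.506, -0.494, 0.507]
contact_force: [-0.2, -0.2, -0.8]
opening: 0.301
```

Run:
```python
from h import *
go(.519,.185,.036,2.2); print(r.get_state()["q"].round(3))
```

```text
pos [0.4921 0.1864 0.1281] jaw yaw 1.5 tilt 0.12 shift cm [9.22 2.67 0.19] turn x deg -0.7 q7 -1.39 t 33.4 F [-0.2 -0.2 -0.8] op 2.65
level turn deg [ 0.    0.11 -0.06]
[ 0.055  0.902 -0.891  1.947  0.998  0.816 -1.389]
```

Call:
{"op": "drive_tool", "data": {
  "deltas": [
    [[0, 0, 0], [3, 2.4, 0], 1],
    [[0, 0, 0], [3, 0, 0], 1],
    [[0, 0, 0], [2.2, 0, 0], 1],
    [[0, 0, 0], [0.8, 0, 0], 1],
    [[0, 0, 0], [0.4, 0, 0], 1],
    [[0, 0, 0], [0.2, 0, 0], 1],
    [[0, 0, 0], [0, 0, 0], 1],
    [[0, 0, 0], [0, 0, 0], 1]
  ]
}}

```text
clock: 34.1
tool_pos: [0.5172, 0.1881, 0.0339]
eef_rot: [0.495, 0.505, -0.493, 0.507]
contact_force: [0.4, -0.5, -0.8]
opening: 0.306
```

Call:
{"op": "drive_tool", "data": {
  "deltas": [
    [[0, 0, 0], [0.3, 0, 0], 1],
    [[0, 0, 0], [0, 0, 0], 1],
    [[0, 0, 0], [0, 0, 0], 1]
  ]
}}

```text
clock: 34.35
tool_pos: [0.5176, 0.1883, 0.0313]
eef_rot: [0.496, 0.505, -0.493, 0.507]
contact_force: [-1.0, -0.2, 5.6]
opening: 0.299
```

Call:
{"op": "drive_tool", "data": {
  "deltas": [
    [[0, 0, 0], [0, 0, 0], 5],
    [[0, 0, 0], [0, 0, 0], 5],
    [[0, 0, 0], [0, 0, 0], 5],
    [[0, 0, 0], [-3, 0, 0], 5],
    [[0, 0, 0], [-4, 0, 0], 7.5],
    [[-7, 0, 0], [0, 0, 0], 7.5],
    [[-7, 0, 0], [0, 0, 0], 7.5],
    [[-7, 0, 0], [0, 0, 0], 7.5],
    [[-7, 0, 0], [0, 0, 0], 7.5],
    [[-7, 0, 0], [0, 0, 0], 7.5],
    [[-7, 0, 0], [0, 0, 0], 7.5],
    [[-7, 0, 0], [0, 0, 0], 7.5]
  ]
}}

```text
clock: 35.35
tool_pos: [0.5165, 0.1873, 0.0997]
eef_rot: [0.238, 0.665, -0.238, 0.667]
contact_force: [-0.1, 0.3, 0.3]
opening: 0.85
```

Call:
{"op": "drive_tool", "data": {
  "deltas": [
    [[-7, 0, 0], [0, 0, 0], 7.5],
    [[-7, 0, 0], [0, 0, 0], 7.5],
    [[-7, 0, 0], [0, 0, 0], 7.5],
    [[-7, 0, 0], [0, 0, 0], 7.5],
    [[-7, 0, 0], [0, 0, 0], 7.5],
    [[-6, 0, 0], [0, 0, 0], 7.5],
    [[0, 0, 0], [0, 0, 0], 7.5],
    [[0, 0, 0], [0, 0, 0], 7.5]
  ]
}}

```text
clock: 36.02
tool_pos: [0.5165, 0.1875, 0.0995]
eef_rot: [-0.007, 0.707, 0.007, 0.708]
contact_force: [0.3, 0.0, 0.1]
opening: 0.851
```

Run:
```python
from h import *
go(.5176,.187,.0321,91.5); print(r.get_state()["q"].round(3))
```

```text
pos [0.5165 0.1875 0.0995] jaw yaw 91.1 tilt 0.09 shift cm [ 6.74 -0.05  0.1 ] turn x deg -0.4 q7 0.08 t 36.0 F [0.3 0.  0.1] op 7.5
level turn deg [-0.    0.09  0.01]
[ 0.154  1.08  -1.12   1.888  1.181  1.034  0.08 ]
```

Call:
{"op": "drive_tool", "data": {
  "deltas": [
    [[-0.4, 0, 0], [3, 0, 0.1], 7.5],
    [[0, 0, 0], [2.5, 0, 0], 7.5],
    [[0, 0, 0], [1.2, 0, 0], 7.5],
    [[0, 0, 0], [0, 0, 0], 7.5],
    [[0, 0, 0], [0, 0, 0], 7.5],
    [[0, 0, 0], [0, 0, 0], 3],
    [[0, 0, 0], [0, 0, 0], 3],
    [[0, 0, 0], [0, 0, 0], 3],
    [[0, 0, 0], [0, 0, 0], 3],
    [[0, 0, 0], [0, 0, 0], 3],
    [[0, 0, 0], [0, 0, 0], 3]
  ]
}}

```text
clock: 36.93
tool_pos: [0.5181, 0.188, 0.0335]
eef_rot: [-0.01, 0.706, 0.011, 0.708]
contact_force: [-1.5, 0.4, 4.0]
opening: 0.514
```

Call:
{"op": "drive_tool", "data": {
  "deltas": [
    [[0, 0, 0], [-3, 0, 0], 3],
    [[-0.7, 0, 0], [-3, 0, 0], 3],
    [[0, 0, 0], [-2, -4, 0], 3],
    [[0, 0, 0], [0, -4, 0], 3],
    [[0, 0, 0], [0, -4, 0], 3],
    [[0, 0, 0], [0, -4, 0], 3],
    [[0, 0, 0], [0, -4, -1], 3],
    [[0, 0, 0], [0, -2, -1], 3],
    [[0, 0, 0], [0, 0, 0], 3],
    [[0, 0, 0], [0, 0, 0], 3],
    [[0, 0, 0], [0, 0, 0], 3]
  ]
}}

```text
clock: 37.85
tool_pos: [0.507, -0.0294, 0.1116]
eef_rot: [-0.015, 0.706, 0.015, 0.708]
contact_force: [0.1, 0.1, -1.0]
opening: 0.514
```

Run:
```python
from h import *
go(.5037,-.0327,.053,92.2); print(r.get_state()["q"].round(3))
```

```text
pos [ 0.507  -0.0294  0.1116] jaw yaw 92.4 tilt 0.17 shift cm [ 5.86 -0.32 -0.36] turn x deg 0.2 q7 0.42 t 37.9 F [ 0.1  0.1 -1. ] op 4.52
level turn deg [ 0.    0.16 -0.05]
[ 0.583  1.035 -1.139  2.007  1.195  0.997  0.421]
```

Call:
{"op": "drive_tool", "data": {
  "deltas": [
    [[0, 0, 0], [3, -0.3, -0.35], 3],
    [[0, 0, 0], [2, 0, 0], 3],
    [[0, 0, 0], [0.8, 0, 0], 3],
    [[0, 0, 0], [0.4, 0, 0], 3],
    [[0, 0, 0], [0.3, 0, 0], 3],
    [[0, 0, 0], [0, 0, 0], 3],
    [[0, 0, 0], [0, 0, 0], 3]
  ]
}}

```text
clock: 38.43
tool_pos: [0.5041, -0.0325, 0.0472]
eef_rot: [-0.015, 0.706, 0.015, 0.708]
contact_force: [-0.5, 0.9, -0.9]
opening: 0.516
```

Call:
{"op": "drive_tool", "data": {
  "deltas": [
    [[0, 0, 0], [0.2, 0, 0], 3],
    [[0, 0, 0], [0.2, 0, 0], 3],
    [[0, 0, 0], [0, 0, 0], 3],
    [[0, 0, 0], [0, 0, 0], 3]
  ]
}}

```text
clock: 38.77
tool_pos: [0.5044, -0.0323, 0.0432]
eef_rot: [-0.014, 0.705, 0.016, 0.708]
contact_force: [1.0, 3.9, 4.1]
opening: 0.518
```

Call:
{"op": "drive_tool", "data": {
  "deltas": [
    [[0, 0, 0], [0.3, 0, 0], 3],
    [[0, 0, 0], [0.2, 0, 0], 3],
    [[0, 0, 0], [0.2, 0, 0], 3],
    [[0, 0, 0], [0, 0, 0], 3],
    [[0, 0, 0], [0, 0, 0], 3]
  ]
}}

```text
clock: 39.18
tool_pos: [0.5038, -0.0326, 0.0374]
eef_rot: [-0.015, 0.705, 0.015, 0.708]
contact_force: [-2.2, 1.4, 20.5]
opening: 0.52
```

Call:
{"op": "drive_tool", "data": {
  "deltas": [
    [[0, 0, 0], [-0.2, 0, 0], 6.5],
    [[0, 0, 0], [0, 0, 0], 6.5],
    [[0, 0, 0], [0, 0, 0], 6.5],
    [[0, 0, 0], [0, 0, 0], 6.5],
    [[0, 0, 0], [-1, 0, 0], 6.5],
    [[0, 0, 0], [-3, 0, 0], 6.5],
    [[0, 0, 0], [-4, 0, 0], 6.5],
    [[0, 0, 0], [-4, 0, 0], 6.5],
    [[0, 0, 0], [-4, -3, 0], 6.5],
    [[0, 0, 0], [-3, -3, 1], 6.5],
    [[0, 0, 0], [0, -4, 1], 6.5],
    [[0, 0, 0], [0, -4, 1], 6.5]
  ]
}}

```text
clock: 40.18
tool_pos: [0.5393, -0.1669, 0.2226]
eef_rot: [-0.016, 0.705, 0.015, 0.709]
contact_force: [0.8, -0.6, -0.1]
opening: 0.74
```

Call:
{"op": "drive_tool", "data": {
  "deltas": [
    [[0, 0, 0], [0, -4, 1], 6.5],
    [[0, 0, 0], [0, -4, 1], 6.5],
    [[0, 0, 0], [0, -4, 1], 6.5],
    [[0, 0, 0], [0, -4, 1], 6.5],
    [[0, 0, 0], [0, 0, 0], 6.5],
    [[0, 0, 0], [0, 0, 0], 6.5],
    [[0, 0, 0], [0, 0, 0], 6.5]
  ]
}}

```text
clock: 40.77
tool_pos: [0.5846, -0.3229, 0.2198]
eef_rot: [-0.015, 0.706, 0.016, 0.708]
contact_force: [0.2, 0.1, 0.7]
opening: 0.742
```

Run:
```python
from h import *
import pickle
go(.57,-.33,.25,92.2); print(r.get_state()["q"].round(3))
c=snap("wrist"); pickle.dump(c,open("w8.pkl","wb"))
cv2.imwrite("pics/w8.png",cv2.resize(c["img"][0:260,120:520],None,fx=2,fy=2,interpolation=cv2.INTER_CUBIC))
```

```text
pos [ 0.5846 -0.3229  0.2198] jaw yaw 92.5 tilt 0.11 shift cm [-3.03 -0.64 -1.48] turn x deg 0.3 q7 1.31 t 40.8 F [0.2 0.1 0.7] op 6.53
level turn deg [ 0.    0.1  -0.06]
[ 0.961  1.042 -1.228  1.429  0.983  1.351  1.306]
```

View pics/w8.png

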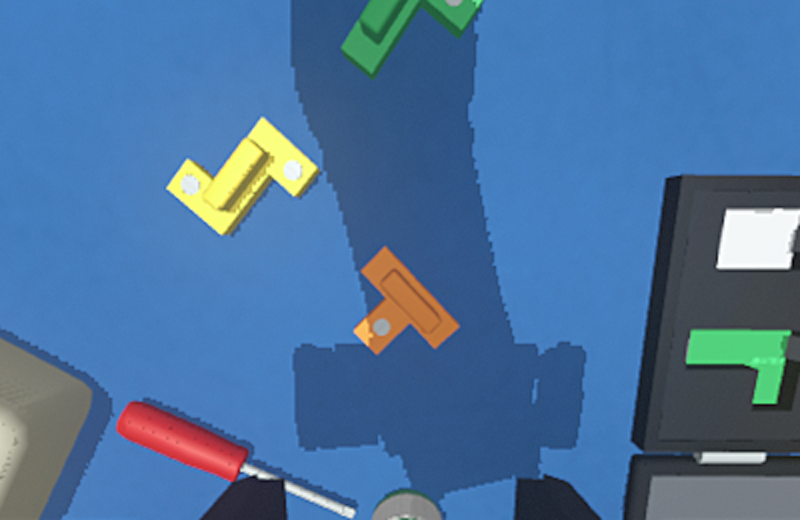

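Run:
```python
from h import *
import pickle
c=pickle.load(open("w8.pkl","rb")); F=lambda u,v,z:w(c,120+u/2,v/2,z)[:2]
def ang(d): return np.degrees(np.arctan2(d[1],d[0])).round(1)
B=np.array([F(u,v,.016) for u,v in[(385,246),(459,326),(435,349),(360,270)]]); print("T bar",B.mean(0),"len",np.linalg.norm(B[1]-B[0]),np.linalg.norm(B[2]-B[3]),"wid",np.linalg.norm(B[1]-B[2]),"y",ang(B[1]-B[0]),ang(B[2]-B[3]))
Z=[F(u,v,.016) for u,v in[(263,117),(222,235),(318,168),(167,187)]]; print("Z ctr",(Z[0]+Z[1])/2,(Z[2]+Z[3])/2,"ends",np.linalg.norm(Z[2]-Z[0]),np.linalg.norm(Z[1]-Z[3]),"xdir",ang(Z[2]-Z[0]),ang(Z[1]-Z[3]),"len via", abs(np.dot(Z[0]-Z[1],[np.cos(np.radians(135)),np.sin(np.radians(135))])))
m=cv2.cvtColor(c["img"],cv2.COLOR_BGR2HSV)
for n,lo,hi,box in[("T",(5,120,60),(18,255,255),(270,110,360,185)),("Z",(22,120,60),(35,255,255),(190,50,290,125))]:
    k=cv2.inRange(m,lo,hi); q=np.zeros_like(k); x0,y0,x1,y1=box; q[y0:y1,x0:x1]=k[y0:y1,x0:x1]
    q=cv2.morphologyEx(q,cv2.MORPH_CLOSE,np.ones((7,7)))
    ct=max(cv2.findContours(q,0,2)[0],key=cv2.contourArea); ap=cv2.approxPolyDP(ct,2.5,True)[:,0]; print(n,cv2.contourArea(ct),[tuple(int(t) for t in ((u-120)*2,v*2)) for u,v in ap])
```

```text
T bar [ 0.54935 -0.3184 ] len 0.06386305661335044 0.06471143639265008 wid 0.019958456854175837 y 46.1 46.1
Z ctr [ 0.48685 -0.41535] [ 0.48675 -0.4152 ] ends 0.03837421008959011 0.03827022341194261 xdir 50.7 50.2 len via 0.06180113267570428
T 1254.0 [(384, 248), (362, 270), (380, 290), (380, 302), (354, 330), (376, 352), (402, 326), (414, 326), (434, 346), (456, 322)]
Z 1795.5 [(264, 120), (218, 172), (188, 160), (168, 186), (220, 232), (230, 230), (268, 180), (280, 180), (298, 194), (316, 172)]
```

Call:
{"op": "drive_tool", "data": {
  "deltas": [
    [[6.7, 0, 0], [0, 0, 0], 6.5],
    [[6.7, 0, 0], [0, 0, 0], 6.5],
    [[6.6, 0, 0], [0, 0, 0], 6.5],
    [[6.6, 0, 0], [0, 0, 0], 6.5],
    [[6.6, 0, 0], [0, 0, 0], 6.5],
    [[6.6, 0, 0], [0, 0, 0], 6.5],
    [[6.6, 0, 0], [0, 0, 0], 6.5],
    [[0, 0, 0], [3, -2.1, -2.8], 6.5],
    [[0, 0, 0], [4, 0, 0], 6.5],
    [[0, 0, 0], [3, 0, 0], 6.5],
    [[0, 0, 0], [0, 0, 0], 6.5],
    [[0, 0, 0], [0, 0, 0], 6.5]
  ]
}}

```text
clock: 41.82
tool_pos: [0.5532, -0.3183, 0.1222]
eef_rot: [0.264, 0.656, -0.263, 0.656]
contact_force: [-0.6, 0.6, 1.1]
opening: 0.737
```

Run:
```python
from h import *
go(.5494,-.3184,.0305,46.1)
```

```text
pos [ 0.5532 -0.3183  0.1222] jaw yaw 46.2 tilt 0.09 shift cm [ 9.17 -0.28 -0.25] turn x deg 0.1 q7 0.44 t 41.8 F [-0.6  0.6  1.1] op 6.49
level turn deg [ 0.   -0.06 -0.06]
```

Call:
{"op": "drive_tool", "data": {
  "deltas": [
    [[0, 0, 0], [3, -0.3, -0.25], 6.5],
    [[0, 0, 0], [3, 0, 0], 6.5],
    [[0, 0, 0], [2, 0, 0], 6.5],
    [[0, 0, 0], [0.9, 0, 0], 6.5],
    [[0, 0, 0], [0, 0, 0], 6.5],
    [[0, 0, 0], [0, 0, 0], 6.5],
    [[0, 0, 0], [0, 0, 0], 2],
    [[0, 0, 0], [0, 0, 0], 2],
    [[0, 0, 0], [0, 0, 0], 2],
    [[0, 0, 0], [0, 0, 0], 2],
    [[0, 0, 0], [0, 0, 0], 2],
    [[0, 0, 0], [0, 0, 0], 2]
  ]
}}

```text
clock: 42.82
tool_pos: [0.5505, -0.3207, 0.0343]
eef_rot: [0.265, 0.654, -0.265, 0.657]
contact_force: [-1.0, -0.9, 5.9]
opening: 0.444
```

Run:
```python
from h import *
import pickle
c=pickle.load(open("w7.pkl","rb"))
im=c["img"][60:220,0:300]; im=np.clip((im/255.)**.5*255,0,255).astype(np.uint8)
cv2.imwrite("pics/case7.png",cv2.resize(im,None,fx=2.66,fy=2.66,interpolation=cv2.INTER_CUBIC))
go(.5656,.0560,.1,92.2)
```

```text
pos [ 0.5505 -0.3207  0.0343] jaw yaw 46.0 tilt 0.18 shift cm [ -6.59  28.15 -25.06] turn x deg -46.2 q7 0.36 t 42.8 F [-1.  -0.9  5.9] op 3.91
level turn deg [ 0.    0.16 -0.09]
```

View pics/case7.png

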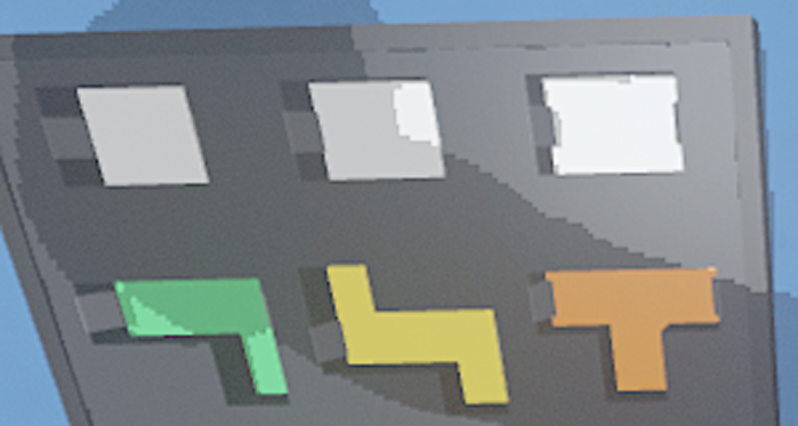

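Call:
{"op": "drive_tool", "data": {
  "deltas": [
    [[0, 0, 0], [-3, 0, 0], 2],
    [[0, 0, 0], [-4, 0, 0], 2],
    [[-6, 0, 0], [0, 0, 0], 2],
    [[-6, 0, 0], [0, 0, 0], 2],
    [[-6, 0, 0], [0, 0, 0], 2],
    [[-6, 0, 0], [0, 0, 0], 2],
    [[-6, 0, 0], [0, 0, 0], 2],
    [[-6, 0, 0], [0, 0, 0], 2],
    [[-6, 0, 0], [0, 0, 0], 2],
    [[-4, 0, 0], [0, 0, 0], 2],
    [[0, 0, 0], [0, 4, 0], 2],
    [[0, 0, 0], [0, 4, 0], 2]
  ]
}}

```text
clock: 43.82
tool_pos: [0.5463, -0.2423, 0.1024]
eef_rot: [-0.01, 0.707, 0.01, 0.707]
contact_force: [0.8, 1.3, -0.7]
opening: 0.447
```

Call:
{"op": "drive_tool", "data": {
  "deltas": [
    [[0, 0, 0], [0, 4, 0], 2],
    [[0, 0, 0], [0, 4, 0], 2],
    [[0, 0, 0], [0, 4, 0], 2],
    [[0, 0, 0], [0, 4, 0], 2],
    [[0, 0, 0], [0, 4, 0], 2],
    [[0, 0, 0], [0, 4, 0], 2],
    [[0, 0, 0], [0, 4, 1.5], 2],
    [[0, 0, 0], [0, 1.6, 1], 2],
    [[0, 0, 0], [0, 0, 0], 2],
    [[0, 0, 0], [0, 0, 0], 2],
    [[0, 0, 0], [0, 0, 0], 2]
  ]
}}

```text
clock: 44.73
tool_pos: [0.5608, 0.0537, 0.1027]
eef_rot: [-0.013, 0.707, 0.011, 0.707]
contact_force: [-0.3, -0.9, -1.3]
opening: 0.443
```

Run:
```python
from h import *
import pickle
c=pickle.load(open("w7.pkl","rb")); F=lambda u,v:w(c,u/2.66,60+v/2.66,.02)[:2]
for n,p in {"T":[(528,273),(717,268),(719,322),(535,327)],"Z":[(311,313),(493,309),(500,361),(320,364)],"L":[(77,285),(262,279),(275,332),(90,337)],"p1":[(527,77),(677,75),(684,173),(541,176)],"p2":[(283,83),(432,80),(445,178),(297,181)],"p3":[(38,88),(184,85),(209,183),(65,186)]}.items():
    P=np.array([F(*q) for q in p]); print(n,P.mean(0).round(4),"len %.1f wid %.1f"%(np.linalg.norm(P[0]+P[3]-P[1]-P[2])*500,np.linalg.norm(P[0]+P[1]-P[2]-P[3])*500))
go(.5656,.0560,.055,92.2)
```

```text
T [0.5626 0.0565] len 70.7 wid 20.7
Z [ 0.5792 -0.0286] len 69.7 wid 20.4
L [ 0.5693 -0.114 ] len 70.8 wid 20.3
p1 [0.501  0.0548] len 51.9 wid 33.1
p2 [ 0.5041 -0.0314] len 52.8 wid 33.1
p3 [ 0.5071 -0.1169] len 51.7 wid 33.2
pos [0.5608 0.0537 0.1027] jaw yaw 92.0 tilt 0.13 shift cm [4.77 0.22 0.49] turn x deg -0.2 q7 0.39 t 44.7 F [-0.3 -0.9 -1.3] op 3.91
level turn deg [-0.    0.03  0.12]
```

Call:
{"op": "drive_tool", "data": {
  "deltas": [
    [[-0.2, 0, 0], [2, 0.2, 0.5], 2],
    [[0, 0, 0], [1.6, 0, 0], 2],
    [[0, 0, 0], [0.6, 0, 0], 2],
    [[0, 0, 0], [0.3, 0, 0], 2],
    [[0, 0, 0], [0, 0, 0], 2],
    [[0, 0, 0], [0, 0, 0], 2]
  ]
}}

```text
clock: 45.23
tool_pos: [0.5665, 0.0569, 0.0589]
eef_rot: [-0.013, 0.706, 0.013, 0.708]
contact_force: [-0.0, -0.8, -0.2]
opening: 0.443
```

Call:
{"op": "drive_tool", "data": {
  "deltas": [
    [[0, 0, 0], [0.3, 0, 0], 2],
    [[0, 0, 0], [0.3, 0, 0], 2],
    [[0, 0, 0], [0, 0, 0], 2],
    [[0, 0, 0], [0, 0, 0], 2]
  ]
}}

```text
clock: 45.57
tool_pos: [0.5664, 0.0573, 0.0524]
eef_rot: [-0.014, 0.706, 0.013, 0.708]
contact_force: [-0.1, -0.3, -0.5]
opening: 0.442
```

Call:
{"op": "drive_tool", "data": {
  "deltas": [
    [[0, 0, 0], [0.2, -0.05, 0], 2],
    [[0, 0, 0], [0.2, 0, 0], 2],
    [[0, 0, 0], [0, 0, 0], 2],
    [[0, 0, 0], [0, 0, 0], 2]
  ]
}}

```text
clock: 45.9
tool_pos: [0.5664, 0.0568, 0.0482]
eef_rot: [-0.014, 0.706, 0.013, 0.708]
contact_force: [0.1, 0.6, -0.6]
opening: 0.444
```

Call:
{"op": "drive_tool", "data": {
  "deltas": [
    [[0, 0, 0], [0.3, 0, 0], 2],
    [[0, 0, 0], [0.3, 0, 0], 2],
    [[0, 0, 0], [0.3, 0, 0], 2],
    [[0, 0, 0], [0, 0, 0], 2],
    [[0, 0, 0], [0, 0, 0], 2]
  ]
}}

```text
clock: 46.32
tool_pos: [0.5669, 0.0569, 0.0392]
eef_rot: [-0.014, 0.706, 0.014, 0.708]
contact_force: [1.9, 0.2, -0.0]
opening: 0.444
```

Call:
{"op": "drive_tool", "data": {
  "deltas": [
    [[0, 0, 0], [0.2, 0, 0], 2],
    [[0, 0, 0], [0.1, 0, 0], 2],
    [[0, 0, 0], [0, 0, 0], 2],
    [[0, 0, 0], [0, 0, 0], 2]
  ]
}}

```text
clock: 46.65
tool_pos: [0.567, 0.057, 0.0383]
eef_rot: [-0.014, 0.706, 0.013, 0.708]
contact_force: [-2.2, -2.4, 14.2]
opening: 0.448
```

Call:
{"op": "drive_tool", "data": {
  "deltas": [
    [[0, 0, 0], [-0.2, 0, 0], 6],
    [[0, 0, 0], [0, 0, 0], 6],
    [[0, 0, 0], [0, 0, 0], 6],
    [[0, 0, 0], [0, 0, 0], 6],
    [[0, 0, 0], [-1, 0, 0], 6],
    [[0, 0, 0], [-3, 0, 0], 6],
    [[0, 0, 0], [-4, 0, 0], 6],
    [[0, 0, 0], [-4, -2, 0], 6],
    [[0, 0, 0], [-4, -4, 0], 6],
    [[0, 0, 0], [-3, -4, 0], 6],
    [[0, 0, 0], [0, -4, 0], 6],
    [[0, 0, 0], [0, -4, 0], 6]
  ]
}}

```text
clock: 47.65
tool_pos: [0.5731, -0.1052, 0.213]
eef_rot: [-0.014, 0.705, 0.014, 0.709]
contact_force: [0.9, -0.2, -0.2]
opening: 0.678
```

Call:
{"op": "drive_tool", "data": {
  "deltas": [
    [[0, 0, 0], [0, -4, 0], 6],
    [[0, 0, 0], [0, -4, 0], 6],
    [[0, 0, 0], [0, -4, 0], 6],
    [[0, 0, 0], [0, -4, 0], 6],
    [[0, 0, 0], [0, -4, 0], 6],
    [[0, 0, 0], [0, -4, -1], 6],
    [[0, 0, 0], [0, -2, -1], 6],
    [[0, 0, 0], [0, 0, 0], 6],
    [[0, 0, 0], [0, 0, 0], 6],
    [[0, 0, 0], [0, 0, 0], 6]
  ]
}}

```text
clock: 48.48
tool_pos: [0.5627, -0.3634, 0.2107]
eef_rot: [-0.014, 0.706, 0.015, 0.708]
contact_force: [0.0, 0.8, -0.4]
opening: 0.681
```

```bash
cat >> h.py <<'E'
def poly(c,lo,hi,z=.016,close=7):
    k=cv2.inRange(cv2.cvtColor(c["img"],cv2.COLOR_BGR2HSV),lo,hi); k=cv2.morphologyEx(k,cv2.MORPH_CLOSE,np.ones((close,close)))
    for ct in cv2.findContours(k,0,2)[0]:
        if cv2.contourArea(ct)>500:
            a=cv2.approxPolyDP(ct,2.5,True)[:,0]; print("area",cv2.contourArea(ct)); [print("  px",tuple(map(int,q)),w(c,*q,z)[:2]) for q in a]
E
python3 - <<'E'
from h import *
import pickle
go(.53,-.36,.23,92.2); print(r.get_state()["q"].round(3))
c=snap("wrist"); pickle.dump(c,open("w9.pkl","wb"))
print("Z");poly(c,(22,120,60),(35,255,255))
print("L");poly(c,(55,120,50),(80,255,255))
cv2.imwrite("pics/w9.png",cv2.resize(c["img"][0:260,120:520],None,fx=2,fy=2,interpolation=cv2.INTER_CUBIC))
E
```

```text
pos [ 0.5627 -0.3634  0.2107] jaw yaw 92.3 tilt 0.17 shift cm [-1.94  0.48 -3.25] turn x deg 0.1 q7 1.36 t 48.5 F [ 0.   0.8 -0.4] op 6.0
level turn deg [ 0.    0.16 -0.06]
[ 1.031  1.06  -1.236  1.431  1.004  1.35   1.363]
Z
area 1467.0
  px (414, 364) [ 0.8365 -0.2127]
  px (569, 365) [0.8294 0.0181]
  px (557, 354) [ 0.8097 -0.0057]
  px (458, 354) [ 0.8154 -0.1509]
  px (457, 360) [ 0.8265 -0.1503]
  px (420, 360) [ 0.8286 -0.2049]
area 936.5
  px (573, 182) [ 0.5531 -0.0618]
  px (566, 212) [ 0.591  -0.0587]
  px (592, 212) [ 0.5897 -0.0266]
  px (599, 216) [ 0.5945 -0.0162]
  px (599, 225) [ 0.6064 -0.0122]
  px (605, 224) [ 0.6048 -0.0051]
  px (613, 197) [ 0.5696 -0.0074]
  px (581, 193) [ 0.5662 -0.0479]
  px (582, 182) [ 0.5527 -0.051 ]
area 1625.0
  px (287, 82) [ 0.4566 -0.4035]
  px (265, 110) [ 0.4863 -0.4276]
  px (259, 110) [ 0.4866 -0.4342]
  px (249, 102) [ 0.4786 -0.445 ]
  px (239, 115) [ 0.4928 -0.4565]
  px (265, 138) [ 0.5166 -0.4281]
  px (288, 111) [ 0.4863 -0.4022]
  px (294, 111) [ 0.486  -0.3955]
  px (302, 119) [ 0.4942 -0.3865]
  px (313, 106) [ 0.4799 -0.3747]
L
area 963.0
  px (500, 185) [ 0.5603 -0.1481]
  px (498, 201) [ 0.5803 -0.1459]
  px (528, 202) [ 0.5801 -0.109 ]
  px (532, 205) [ 0.5837 -0.1031]
  px (530, 220) [ 0.6032 -0.1004]
  px (540, 219) [ 0.6014 -0.0883]
  px (548, 186) [ 0.5592 -0.0902]
area 1953.5
  px (382, 0) [ 0.377  -0.3094]
  px (357, 0) [ 0.378  -0.3343]
  px (328, 49) [ 0.423 -0.361]
  px (342, 60) [ 0.4328 -0.3458]
  px (364, 28) [ 0.4022 -0.3252]
  px (373, 29) [ 0.4027 -0.3159]
  px (385, 40) [ 0.4122 -0.3026]
  px (400, 19) [ 0.3927 -0.2894]
```

Call:
{"op": "drive_tool", "data": {
  "deltas": [
    [[-6.9, 0, 0], [0, 0, 0], 6],
    [[-6.9, 0, 0], [0, 0, 0], 6],
    [[-6.9, 0, 0], [0, 0, 0], 6],
    [[-6.9, 0, 0], [0, 0, 0], 6],
    [[-6.9, 0, 0], [0, 0, 0], 6],
    [[-6.9, 0, 0], [0, 0, 0], 6],
    [[-6.8, 0, 0], [0, 0, 0], 6],
    [[0, 0, 0], [0, 1.3, -4], 6],
    [[0, 0, 0], [0, 1.3, -4], 6],
    [[0, 0, 0], [4, 0, -0.9], 6],
    [[0, 0, 0], [4, 0, 0], 6],
    [[0, 0, 0], [4, 0, 0], 6]
  ]
}}

```text
clock: 49.53
tool_pos: [0.4867, -0.4165, 0.0898]
eef_rot: [-0.302, 0.639, 0.3, 0.641]
contact_force: [1.3, 0.4, 0.6]
opening: 0.685
```

Call:
{"op": "drive_tool", "data": {
  "deltas": [
    [[0, 0, 0], [0, 0, 0], 6],
    [[0, 0, 0], [0, 0, 0], 6],
    [[0, 0, 0], [0, 0, 0], 6]
  ]
}}

```text
clock: 49.78
tool_pos: [0.4887, -0.4154, 0.0929]
eef_rot: [-0.303, 0.638, 0.301, 0.641]
contact_force: [-1.3, 0.1, -0.1]
opening: 0.684
```

Run:
```python
from h import *
go(.4866,-.4157,.032,140.5)
```

```text
pos [ 0.4887 -0.4154  0.0929] jaw yaw 140.5 tilt 0.34 shift cm [ 6.09  0.17 -0.18] turn x deg 0.0 q7 2.14 t 49.8 F [-1.3  0.1 -0.1] op 6.03
level turn deg [-0.    0.21  0.27]
```

Call:
{"op": "drive_tool", "data": {
  "deltas": [
    [[0, 0.2, 0.3], [2, 0.15, -0.18], 6],
    [[0, 0, 0], [2, 0, 0], 6],
    [[0, 0, 0], [1.3, 0, 0], 6],
    [[0, 0, 0], [0.8, 0, 0], 6],
    [[0, 0, 0], [0, 0, 0], 6],
    [[0, 0, 0], [0, 0, 0], 6],
    [[0, 0, 0], [0, 0, 0], 2],
    [[0, 0, 0], [0, 0, 0], 2],
    [[0, 0, 0], [0, 0, 0], 2],
    [[0, 0, 0], [0, 0, 0], 2],
    [[0, 0, 0], [0, 0, 0], 2],
    [[0, 0, 0], [0, 0, 0], 2]
  ]
}}

```text
clock: 50.78
tool_pos: [0.4845, -0.4172, 0.0299]
eef_rot: [-0.301, 0.641, 0.302, 0.639]
contact_force: [-1.0, 0.4, 4.8]
opening: 0.447
```

Run:
```python
from h import *
go(.4866,-.4157,.032,140.5)
```

```text
pos [ 0.4845 -0.4172  0.0299] jaw yaw 140.4 tilt 0.18 shift cm [-0.21 -0.07  0.25] turn x deg -0.1 q7 2.12 t 50.8 F [-1.   0.4  4.8] op 3.93
level turn deg [ 0.   -0.12 -0.14]
```

Call:
{"op": "drive_tool", "data": {
  "deltas": [
    [[0, 0, 0], [-3, 0, 0], 2],
    [[0, -0.1, -0.1], [-4, 0, 0], 2],
    [[6.9, 0, 0], [0, 0, 0], 2],
    [[6.9, 0, 0], [0, 0, 0], 2],
    [[6.9, 0, 0], [0, 0, 0], 2],
    [[6.9, 0, 0], [0, 0, 0], 2],
    [[6.9, 0, 0], [0, 0, 0], 2],
    [[6.9, 0, 0], [0, 0, 0], 2],
    [[6.8, 0, 0], [0, 0, 0], 2],
    [[0, 0, 0], [0, 4, 1], 2],
    [[0, 0, 0], [0, 4, 1], 2],
    [[0, 0, 0], [0, 4, 1], 2]
  ]
}}

```text
clock: 51.78
tool_pos: [0.5092, -0.2953, 0.0986]
eef_rot: [-0.012, 0.708, 0.013, 0.706]
contact_force: [0.9, 0.8, -0.3]
opening: 0.444
```

Call:
{"op": "drive_tool", "data": {
  "deltas": [
    [[0, 0, 0], [0, 4, 1], 2],
    [[0, 0, 0], [0, 4, 1], 2],
    [[0, 0, 0], [0, 4, 1], 2],
    [[0, 0, 0], [0, 4, 1], 2],
    [[0, 0, 0], [0, 4, 1], 2],
    [[0, 0, 0], [0, 4, 1], 2],
    [[0, 0, 0], [0, 2.3, 1.5], 2],
    [[0, 0, 0], [0, 0, 0], 2],
    [[0, 0, 0], [0, 0, 0], 2],
    [[0, 0, 0], [0, 0, 0], 2]
  ]
}}

```text
clock: 52.62
tool_pos: [0.574, -0.0314, 0.0985]
eef_rot: [-0.014, 0.708, 0.013, 0.706]
contact_force: [-0.9, -0.0, -0.5]
opening: 0.447
```

Run:
```python
from h import *
go(.5785,-.0296,.054,92.2); print(r.get_state()["q"].round(3))
```

```text
pos [ 0.574  -0.0314  0.0985] jaw yaw 92.2 tilt 0.19 shift cm [4.45 0.16 0.47] turn x deg -0.0 q7 0.54 t 52.6 F [-0.9 -0.  -0.5] op 3.94
level turn deg [ 0.   -0.18  0.04]
[ 0.568  1.14  -1.193  1.806  1.198  1.136  0.539]
```

Call:
{"op": "drive_tool", "data": {
  "deltas": [
    [[0, -0.2, 0], [2, 0.15, 0.45], 2],
    [[0, 0, 0], [1.8, 0, 0], 2],
    [[0, 0, 0], [0.7, 0, 0], 2],
    [[0, 0, 0], [0, 0, 0], 2],
    [[0, 0, 0], [0, 0, 0], 2],
    [[0, 0, 0], [0, 0, 0], 2]
  ]
}}

```text
clock: 53.12
tool_pos: [0.5793, -0.029, 0.055]
eef_rot: [-0.013, 0.706, 0.014, 0.708]
contact_force: [-0.3, 0.8, -1.2]
opening: 0.446
```

Call:
{"op": "drive_tool", "data": {
  "deltas": [
    [[0, 0, 0], [0.3, 0, 0], 2],
    [[0, 0, 0], [0.3, 0, 0], 2],
    [[0, 0, 0], [0, 0, 0], 2],
    [[0, 0, 0], [0, 0, 0], 2]
  ]
}}

```text
clock: 53.45
tool_pos: [0.579, -0.0287, 0.0482]
eef_rot: [-0.013, 0.706, 0.014, 0.708]
contact_force: [0.3, -0.5, -1.5]
opening: 0.446
```

Call:
{"op": "drive_tool", "data": {
  "deltas": [
    [[0, 0, 0], [0.2, 0, 0], 2],
    [[0, 0, 0], [0.2, 0, 0], 2],
    [[0, 0, 0], [0.2, 0, 0], 2],
    [[0, 0, 0], [0, 0, 0], 2],
    [[0, 0, 0], [0, 0, 0], 2]
  ]
}}

```text
clock: 53.87
tool_pos: [0.5789, -0.0286, 0.042]
eef_rot: [-0.013, 0.706, 0.014, 0.707]
contact_force: [0.1, 0.6, -1.3]
opening: 0.446
```

Call:
{"op": "drive_tool", "data": {
  "deltas": [
    [[0, 0, 0], [0.3, 0, 0], 2],
    [[0, 0, 0], [0.3, 0, 0], 2],
    [[0, 0, 0], [0.3, 0, 0], 2],
    [[0, 0, 0], [0.1, 0, 0], 2],
    [[0, 0, 0], [0, 0, 0], 2],
    [[0, 0, 0], [0, 0, 0], 2]
  ]
}}

```text
clock: 54.37
tool_pos: [0.5799, -0.0284, 0.0338]
eef_rot: [-0.013, 0.706, 0.014, 0.708]
contact_force: [-1.9, -2.1, 12.9]
opening: 0.45
```

Call:
{"op": "drive_tool", "data": {
  "deltas": [
    [[0, 0, 0], [-0.2, 0, 0], 6],
    [[0, 0, 0], [0, 0, 0], 6],
    [[0, 0, 0], [0, 0, 0], 6],
    [[0, 0, 0], [0, 0, 0], 6],
    [[0, 0, 0], [-1, 0, 0], 6],
    [[0, 0, 0], [-3, 0, 0], 6],
    [[0, 0, 0], [-4, 0, 0], 6],
    [[0, 0, 0], [-4, -2, 0], 6],
    [[0, 0, 0], [-4, -4, -1], 6],
    [[0, 0, 0], [-2, -4, -1], 6],
    [[0, 0, 0], [0, -4, -1], 6],
    [[0, 0, 0], [0, -4, -1], 6]
  ]
}}

```text
clock: 55.37
tool_pos: [0.549, -0.1951, 0.2008]
eef_rot: [-0.014, 0.705, 0.014, 0.709]
contact_force: [-0.2, -0.5, -0.3]
opening: 0.681
```

Call:
{"op": "drive_tool", "data": {
  "deltas": [
    [[0, 0, 0], [0, -4, -1], 6],
    [[0, 0, 0], [0, -4, -1], 6],
    [[0, 0, 0], [0, -2, -2], 6],
    [[0, 0, 0], [0, 0, -2], 6],
    [[0, 0, 0], [0, 0, 0], 6],
    [[0, 0, 0], [0, 0, 0], 6],
    [[0, 0, 0], [0, 0, 0], 6]
  ]
}}

```text
clock: 55.95
tool_pos: [0.4934, -0.2955, 0.1989]
eef_rot: [-0.014, 0.706, 0.014, 0.708]
contact_force: [-0.4, 0.7, 0.2]
opening: 0.682
```

Run:
```python
from h import *
import pickle
go(.47,-.31,.23,92.2); print(r.get_state()["q"].round(3))
c=snap("wrist"); pickle.dump(c,open("w10.pkl","wb"))
print("L");poly(c,(55,120,50),(80,255,255))
cv2.imwrite("pics/w10.png",cv2.resize(c["img"],(800,500),interpolation=cv2.INTER_CUBIC))
```

```text
pos [ 0.4934 -0.2955  0.1989] jaw yaw 92.3 tilt 0.19 shift cm [-3.12 -1.35 -2.39] turn x deg 0.1 q7 1.11 t 56.0 F [-0.4  0.7  0.2] op 6.01
level turn deg [ 0.    0.18 -0.06]
[ 1.099  1.028 -1.326  1.746  1.054  1.268  1.112]
L
area 643.0
  px (437, 241) [ 0.5619 -0.1492]
  px (436, 252) [ 0.5769 -0.148 ]
  px (464, 252) [ 0.5755 -0.1132]
  px (471, 260) [ 0.5862 -0.1022]
  px (483, 260) [ 0.5857 -0.0872]
  px (484, 241) [ 0.5597 -0.0915]
area 1679.5
  px (297, 62) [ 0.3692 -0.3242]
  px (262, 113) [ 0.4202 -0.3607]
  px (277, 124) [ 0.431  -0.3448]
  px (299, 93) [ 0.3986 -0.3216]
  px (305, 93) [ 0.3984 -0.3153]
  px (320, 104) [ 0.4087 -0.2992]
  px (331, 89) [ 0.3934 -0.2883]
```

View pics/w10.png

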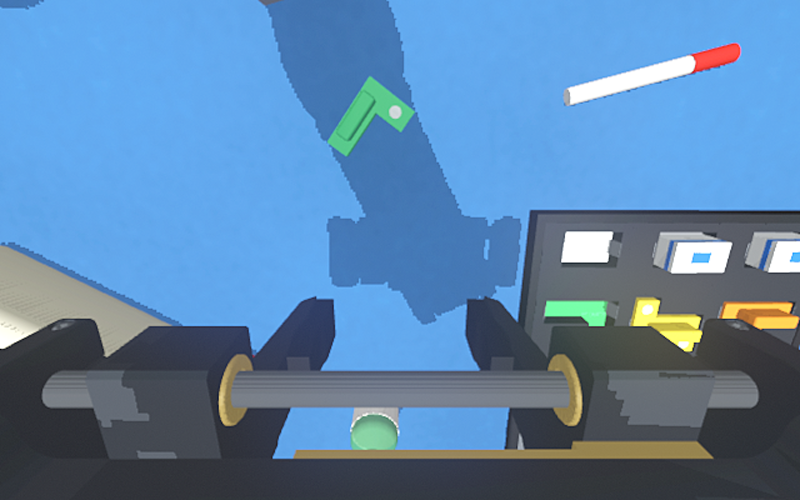

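Call:
{"op": "drive_tool", "data": {
  "deltas": [
    [[-6.6, 0, 0], [0, 0, 0], 6],
    [[-6.6, 0, 0], [0, 0, 0], 6],
    [[-6.6, 0, 0], [0, 0, 0], 6],
    [[-6.5, 0, 0], [0, 0, 0], 6],
    [[-6.5, 0, 0], [0, 0, 0], 6],
    [[-6.5, 0, 0], [0, 0, 0], 6],
    [[-6.5, 0, 0], [0, 0, 0], 6],
    [[-6.5, 0, 0], [0, 0, 0], 6],
    [[0, 0, 0], [2, 2.6, -4], 6],
    [[0, 0, 0], [3, 2.7, -4], 6],
    [[0, 0, 0], [3, 0, -0.5], 6],
    [[0, 0, 0], [2, 0, 0], 6]
  ]
}}

```text
clock: 57.0
tool_pos: [0.419, -0.3278, 0.1078]
eef_rot: [-0.323, 0.629, 0.324, 0.628]
contact_force: [0.1, 0.6, -0.1]
opening: 0.677
```

Call:
{"op": "drive_tool", "data": {
  "deltas": [
    [[0, 0, 0], [0, 0, 0], 6],
    [[0, 0, 0], [0, 0, 0], 6],
    [[0, 0, 0], [0, 0, 0], 6]
  ]
}}

```text
clock: 57.25
tool_pos: [0.4229, -0.3258, 0.1115]
eef_rot: [-0.325, 0.627, 0.324, 0.63]
contact_force: [0.6, 0.3, 0.6]
opening: 0.679
```

Run:
```python
from h import *
go(.4003,-.3344,.032,144.6); print(r.get_state()["q"].round(3))
```

```text
pos [ 0.4229 -0.3258  0.1115] jaw yaw 144.6 tilt 0.26 shift cm [ 7.94  1.37 -2.04] turn x deg -0.0 q7 1.93 t 57.2 F [0.6 0.3 0.6] op 5.98
level turn deg [-0.    0.19  0.18]
[ 1.236  1.181 -1.354  1.928  1.266  1.242  1.925]
```

Call:
{"op": "drive_tool", "data": {
  "deltas": [
    [[0, 0.2, 0.2], [1, 0.7, -1], 6],
    [[0, 0, 0], [1, 0.7, -1], 6],
    [[0, 0, 0], [1, 0, 0], 6],
    [[0, 0, 0], [0, 0, 0], 6],
    [[0, 0, 0], [0, 0, 0], 6]
  ]
}}

```text
clock: 57.67
tool_pos: [0.3974, -0.3348, 0.0793]
eef_rot: [-0.323, 0.63, 0.325, 0.628]
contact_force: [0.2, 0.6, -0.2]
opening: 0.683
```

Run:
```python
from h import *
go(.4003,-.3344,.032,144.6); print(r.get_state()["q"].round(3))
```

```text
pos [ 0.3974 -0.3348  0.0793] jaw yaw 144.5 tilt 0.24 shift cm [ 4.73 -0.23  0.21] turn x deg -0.1 q7 1.91 t 57.7 F [ 0.2  0.6 -0.2] op 6.01
level turn deg [ 0.   -0.09 -0.22]
[ 1.27   1.222 -1.319  1.976  1.328  1.216  1.906]
```

Call:
{"op": "drive_tool", "data": {
  "deltas": [
    [[0, 0, -0.2], [1.5, -0.2, 0.2], 6],
    [[0, 0, 0], [1.5, 0, 0], 6],
    [[0, 0, 0], [1.2, 0, 0], 6],
    [[0, 0, 0], [0.5, 0, 0], 6],
    [[0, 0, 0], [0, 0, 0], 6],
    [[0, 0, 0], [0, 0, 0], 6],
    [[0, 0, 0], [0, 0, 0], 2],
    [[0, 0, 0], [0, 0, 0], 2],
    [[0, 0, 0], [0, 0, 0], 2],
    [[0, 0, 0], [0, 0, 0], 2],
    [[0, 0, 0], [0, 0, 0], 2],
    [[0, 0, 0], [0, 0, 0], 2]
  ]
}}

```text
clock: 58.67
tool_pos: [0.4008, -0.3345, 0.0336]
eef_rot: [-0.325, 0.629, 0.323, 0.628]
contact_force: [-1.9, -1.0, 5.3]
opening: 0.441
```

Run:
```python
from h import *
go(.4003,-.3344,.032,144.6); print(r.get_state()["q"].round(3))
```

```text
pos [ 0.4008 -0.3345  0.0336] jaw yaw 144.5 tilt 0.14 shift cm [ 0.16  0.05 -0.02] turn x deg -0.1 q7 1.86 t 58.7 F [-1.9 -1.   5.3] op 3.89
level turn deg [ 0.   -0.11  0.09]
[ 1.25   1.293 -1.268  1.98   1.424  1.191  1.863]
```

Call:
{"op": "drive_tool", "data": {
  "deltas": [
    [[0, -0.1, 0.1], [-3, 0, 0], 2],
    [[0, 0, 0], [-4, 0, 0], 2],
    [[6.6, 0, 0], [0, 0, 0], 2],
    [[6.6, 0, 0], [0, 0, 0], 2],
    [[6.6, 0, 0], [0, 0, 0], 2],
    [[6.5, 0, 0], [0, 0, 0], 2],
    [[6.5, 0, 0], [0, 0, 0], 2],
    [[6.5, 0, 0], [0, 0, 0], 2],
    [[6.5, 0, 0], [0, 0, 0], 2],
    [[6.5, 0, 0], [0, 0, 0], 2],
    [[0, 0, 0], [0, 2, 3], 2],
    [[0, 0, 0], [0, 2, 3], 2]
  ]
}}

```text
clock: 59.67
tool_pos: [0.4579, -0.2938, 0.1022]
eef_rot: [-0.012, 0.708, 0.012, 0.706]
contact_force: [0.9, -0.2, -0.4]
opening: 0.444
```

Call:
{"op": "drive_tool", "data": {
  "deltas": [
    [[0, 0, 0], [0, 3, 3], 2],
    [[0, 0, 0], [0, 3, 3], 2],
    [[0, 0, 0], [0, 3, 2], 2],
    [[0, 0, 0], [0, 3, 1], 2],
    [[0, 0, 0], [0, 3, 1], 2],
    [[0, 0, 0], [0, 2, 1], 2],
    [[0, 0, 0], [0, 0, 0], 2],
    [[0, 0, 0], [0, 0, 0], 2],
    [[0, 0, 0], [0, 0, 0], 2]
  ]
}}

```text
clock: 60.42
tool_pos: [0.561, -0.1202, 0.1024]
eef_rot: [-0.014, 0.708, 0.013, 0.706]
contact_force: [-0.7, -0.5, -2.0]
opening: 0.447
```

Run:
```python
from h import *
go(.571,-.1158,.058,92.2); print(r.get_state()["q"].round(3))
```

```text
pos [ 0.561  -0.1202  0.1024] jaw yaw 92.2 tilt 0.12 shift cm [4.44 0.4  1.03] turn x deg -0.0 q7 0.68 t 60.4 F [-0.7 -0.5 -2. ] op 3.94
level turn deg [ 0.   -0.11  0.05]
[ 0.738  1.156 -1.237  1.808  1.214  1.176  0.681]
```

Call:
{"op": "drive_tool", "data": {
  "deltas": [
    [[0, -0.1, 0], [2, 0.4, 1], 2],
    [[0, 0, 0], [1.8, 0, 0], 2],
    [[0, 0, 0], [0.6, 0, 0], 2],
    [[0, 0, 0], [0, 0, 0], 2],
    [[0, 0, 0], [0, 0, 0], 2],
    [[0, 0, 0], [0, 0, 0], 2]
  ]
}}

```text
clock: 60.92
tool_pos: [0.5715, -0.1152, 0.0599]
eef_rot: [-0.013, 0.706, 0.013, 0.708]
contact_force: [1.2, 1.0, -1.3]
opening: 0.445
```

Call:
{"op": "drive_tool", "data": {
  "deltas": [
    [[0, 0, 0], [0.3, 0, 0], 2],
    [[0, 0, 0], [0.3, 0, 0], 2],
    [[0, 0, 0], [0.1, 0, 0], 2],
    [[0, 0, 0], [0, 0, 0], 2],
    [[0, 0, 0], [0, 0, 0], 2]
  ]
}}

```text
clock: 61.33
tool_pos: [0.5713, -0.1147, 0.052]
eef_rot: [-0.014, 0.707, 0.014, 0.707]
contact_force: [0.1, 0.2, -1.0]
opening: 0.446
```

Call:
{"op": "drive_tool", "data": {
  "deltas": [
    [[0, 0, 0], [0.2, -0.05, 0], 2],
    [[0, 0, 0], [0.2, 0, 0], 2],
    [[0, 0, 0], [0.2, 0, 0], 2],
    [[0, 0, 0], [0, 0, 0], 2],
    [[0, 0, 0], [0, 0, 0], 2]
  ]
}}

```text
clock: 61.75
tool_pos: [0.5712, -0.1152, 0.0458]
eef_rot: [-0.013, 0.707, 0.014, 0.707]
contact_force: [-0.5, 0.4, -0.7]
opening: 0.444
```

Call:
{"op": "drive_tool", "data": {
  "deltas": [
    [[0, 0, 0], [0.3, 0, 0], 2],
    [[0, 0, 0], [0.3, 0, 0], 2],
    [[0, 0, 0], [0.2, 0, 0], 2],
    [[0, 0, 0], [0.2, 0, 0], 2],
    [[0, 0, 0], [0, 0, 0], 2],
    [[0, 0, 0], [0, 0, 0], 2]
  ]
}}

```text
clock: 62.25
tool_pos: [0.572, -0.115, 0.0376]
eef_rot: [-0.014, 0.706, 0.014, 0.708]
contact_force: [-1.6, -1.3, 11.6]
opening: 0.451
```

Call:
{"op": "drive_tool", "data": {
  "deltas": [
    [[0, 0, 0], [-0.2, 0, 0], 6],
    [[0, 0, 0], [0, 0, 0], 6],
    [[0, 0, 0], [0, 0, 0], 6],
    [[0, 0, 0], [0, 0, 0], 6],
    [[0, 0, 0], [-1, 0, 0], 6],
    [[0, 0, 0], [-3, 0, 0], 6],
    [[0, 0, 0], [-4, 0, 0], 6],
    [[0, 0, 0], [-4, 2, 1], 6],
    [[0, 0, 0], [-4, 3, 2], 6],
    [[0, 0, 0], [0, 3, 2], 6],
    [[0, 0, 0], [0, 0, 0], 6],
    [[0, 0, 0], [0, 0, 0], 6]
  ]
}}

```text
clock: 63.25
tool_pos: [0.6135, -0.0397, 0.1866]
eef_rot: [-0.015, 0.706, 0.015, 0.708]
contact_force: [-0.0, -0.1, 0.4]
opening: 0.68
```

Run:
```python
from h import *
import pickle
go(.62,-.03,.25,92.2)
c=snap("wrist"); pickle.dump(c,open("w11.pkl","wb")); t=snap("top")
im=c["img"][0:260,140:540]; im=np.clip((im/255.)**.6*255,0,255).astype(np.uint8)
a=cv2.resize(im,(560,364),interpolation=cv2.INTER_CUBIC)
b=cv2.resize(t["img"][150:290,130:230],(240,336),interpolation=cv2.INTER_CUBIC); b=cv2.copyMakeBorder(b,0,28,0,0,0)
cv2.imwrite("pics/fin.png",np.hstack([a,b]))
```

```text
pos [ 0.6135 -0.0397  0.1866] jaw yaw 92.4 tilt 0.17 shift cm [-6.34  0.95  0.71] turn x deg 0.2 q7 0.71 t 63.2 F [-0.  -0.1  0.4] op 5.99
level turn deg [ 0.    0.15 -0.06]
```

View pics/fin.png

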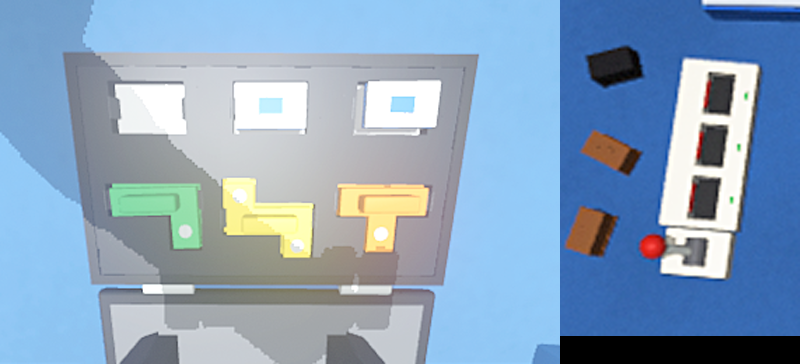

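Run:
```python
from h import *
import pickle
c=pickle.load(open("w11.pkl","rb"));a=np.radians(2.2);X=np.array([np.cos(a),np.sin(a),0]);Y=np.array([-np.sin(a),np.cos(a),0])
def P(p,sx,sy,z): q=px(c,np.array([*p,0])+X*sx+Y*sy+[0,0,z]); return ((q[0]-140)*1.4).round(0),(q[1]*1.4).round(0)
for n,p in(("p1",(.5003,.0536)),("p2",(.5038,-.0326))):
    for z in(.040,.044): print(n,z,[P(p,sx,sy,z) for sx,sy in((-.0135,-.023),(-.0135,.023),(.0135,.023),(.0135,-.023))])
    print("  pocket rim",[P(p,sx,sy,.02) for sx,sy in((-.017,-.026),(-.017,.026),(.017,.026),(.017,-.026))])
```

```text
p1 0.04 [(np.float64(370.0), np.float64(82.0)), (np.float64(441.0), np.float64(82.0)), (np.float64(435.0), np.float64(127.0)), (np.float64(366.0), np.float64(127.0))]
p1 0.044 [(np.float64(371.0), np.float64(81.0)), (np.float64(444.0), np.float64(81.0)), (np.float64(438.0), np.float64(127.0)), (np.float64(367.0), np.float64(126.0))]
  pocket rim [(np.float64(357.0), np.float64(81.0)), (np.float64(433.0), np.float64(82.0)), (np.float64(426.0), np.float64(135.0)), (np.float64(353.0), np.float64(134.0))]
p2 0.04 [(np.float64(235.0), np.float64(81.0)), (np.float64(307.0), np.float64(82.0)), (np.float64(305.0), np.float64(127.0)), (np.float64(235.0), np.float64(127.0))]
p2 0.044 [(np.float64(235.0), np.float64(80.0)), (np.float64(308.0), np.float64(81.0)), (np.float64(306.0), np.float64(126.0)), (np.float64(235.0), np.float64(126.0))]
  pocket rim [(np.float64(232.0), np.float64(81.0)), (np.float64(307.0), np.float64(82.0)), (np.float64(305.0), np.float64(134.0)), (np.float64(232.0), np.float64(134.0))]
```

```bash
python3 -c "
from plant import r
print(r.finish_job())"
```

```text
the job is handed in; nothing more can be done
None
```

The job is handed in at about 63 s on the robot's clock. The hand-in reported no verdict.

**Switch:** I pushed the lever right over until it met its stop at about 8 N, before touching any pack. The final top view shows it on the off side.

**Packs:** Only two were present. I gripped both by their ends and pressed them into pockets 1 and 2.
- Both stopped within 0.1 mm of the expected depth, at 23 N and 20 N.
- My first try with the first pack failed: it tilted in the grip at pocket 2. I set it on the bench to stand upright, re-gripped it, and seated it in pocket 1.
- That failed try pressed down with up to 47 N of fingertip force on the top of the pack. I know of no rule this broke, since the gripper body was clear.

**Brackets:** The T, Z and L each stopped at the expected depth in their own cutouts, at 12 to 14 N.

**Last look:**
- All three brackets look flush in the foam.
- Both pack outlines roughly match the computed seated positions. The pocket 1 outline read about 5 px (roughly 3 mm) wider than predicted. I put that down to the bright edge of the pack and did not press-test it again.
- The gripper was open and clear of everything, and I did not touch any bystander or any black or brown look-alike.

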